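# Clamp the card stand in the vise and offer the open clip to the card's edge

## Robot

A 6-joint arm with a two-finger parallel gripper is mounted at the origin on a cart in front of the work surface, level with it; the furniture and walls round the work are solid. World frame = base frame: x ahead of the robot, y to its left, z up, the work surface at z = 0. Lengths are in mm, angles in rad, forces in N, time in s.
With the tool pointing down it reaches from about 350 to 975 mm from the base axis. Payload 7.1 kg.
Tool frame: the origin (TCP) lies midway between the tips of the shut fingers; the grasp point (between the pads) lies 19 mm behind it (ctrl.grip_point_offset is the distance from the TCP to the grasp point, in mm); z points along the fingers, y is the line along which they close (so a half turn about z gives the same grasp; the last joint's range is limited). The gripper opens to 88 mm and grips with 3 to 60 N. Pads are 20 mm wide; open, the fingers measure 115 mm over their backs; the gripper's body (75 mm by 178 mm) begins 61 mm behind the grasp point.
Start: joints at [-1.128, 0.423, 1.63, -0, 1.089, -0.019], TCP at [278.489, -559.507, 202.275] pointing down, gripper open.
Joint ranges: [-3, 3], [-0.9, 2.11], [0.09, 2.58], [-1.31, 4.45], [0.11, 2.69], [-2.54, 2.54]. Speed limits (rad/s): [2.39, 2.39, 3.01, 3.14, 3.14, 3.14].

## Interface

Orientations are given as a rotation vector (axis times angle).
In Python, from workcell import get_obs, optics, close_job, spotter, ctrl gives the robot as it stands. The module is installed in compiled form; this text tells all that it offers.
- The arm moves only by the tool move_arm, never from a script. Its argument "rows" is a list of rows, each a list of 5 numbers: the shift along the tool's x, y, z in cm, then the turn about the tool's z in degrees, then the opening in per cent of the stroke, from 0 (shut) to 100 (fully open). A call has 1 to 10 rows; each row shifts and turns the commanded pose from where the row before left it, along the tool's axes as they then stand; what a row does not reach is not made up. A row lasts 1/8 s, in which the tool goes at most 62.5 mm and 10.7 degrees, less where a joint would pass 70% of its speed; a pose out of reach is approached as far as the arm can. A call with a gripper value outside its range is refused whole. The fingers move at their own pace and stop on an object; the grip force is fixed at half the most. Time passes only in rows, so rows that do not move let the fingers close. It gives the time, the measured TCP pose, the force, the opening and the grip force at its end, in the units of the state.
- get_obs(): the state, without advancing time (a new reading comes with each control period).
- optics.get_image(name): name is "side" or "top" or "wrist"; returns the picture (420x560x3 uint8, blue, green, red); there is no depth.
- optics.calibration(name): a dict with "camera_matrix" (3x3 intrinsics, pixels), "distortion" ([k1, k2, p1, p2, k3] as OpenCV has them; the pictures are not rectified), "xyz" and "orientation" of the camera in the world. Camera axes: x right, y down, z forward; pixel columns grow to the right and rows downward; lengths in mm; the calibration is good to about 2 mm. A picture is of the moment at which its call begins: read the wrist's pose just before it. calibration takes no time and is no camera call; for the wrist camera it gives the pose at the moment of the call.
- close_job(): hands the job in; it is judged then, once.
Trained networks look in the newest picture that a camera, given by its name, has taken for a name from the list of things; names that differ only in an ending like _2 or _b are one class to them, and where a whole thing is asked for, a point or a joint stands for the part that bears it (a point fixed in the world has none). Each returns a list of dicts, best first, with "conf" (0 to 1); they miss things now and then, are a little off and sometimes report something else, mostly with a low value. They report only what shows in the picture. A call takes as long as a camera call. They do not tell look-alikes from the thing itself.
- spotter.find_in(camera, label): "point" ([column, row] in pixels, amid what is visible of it).
- spotter.regions_of(camera, label): "region" (420x560 bool, what is visible of it) and "point" ([column, row] in pixels, amid what is visible of it).
The state is a dict: "t": time; "qpos": joint angles; "qvel": joint speeds; "joint_torque": joint torques, N m; "ee_pos": TCP position; "orientation": TCP orientation; "ft_force": force on the tool from outside, world axes, zero at the start; "moment": the same for the moment, N m; "width": finger opening in mm; "grasp_force": force on a finger pad.
Only numpy, scipy, OpenCV 4.12 (cv2) and the standard library are available. Lean on these libraries where they do the work, as an engineer would, in place of code of your own. Each camera call takes 0.05 s, during which the arm holds its last target. There are 200 camera calls.

## Task

Wind the vise's crank clockwise until the jaw clamps the wooden foot of the card stand firmly. Then pick up the spring clip by its handles, squeezing it wide open, and bring it to the card's left edge, about half-way up, so that the gaping jaws straddle the edge without touching the card, ready for a ribbon to be slipped in. Finish while still holding the clip there squeezed open in the gripper: do not let it go or put it down, and leave the marker, the ribbon spool and the scissors where they lie.

Things in the scene. Friction and masses are not known exactly. Their poses are not given: they have to be found in the camera images.
- vise: Grey machine vise fixed to the worktop, 165 mm long (x), 138 wide over its bolted feet, 65 high. Origin: centre of its underside; x along the screw, from the crank end (nearest the robot) to the fixed jaw, y left, z up. Bed 20 mm above the worktop; fixed jaw's face at x = +35 mm, sliding jaw's face at x = 0 when fully open; jaws 80 mm wide.
- vise_jaw: The sliding jaw of the vise. It is driven by the crank only, 3 mm towards the fixed jaw (vise +x) per radian.
- crank_axis (a point): Point on the screw's axis (50 mm above the worktop), level with the middle of the crank's handle along the screw: vise frame x = -134, y = 0, z = 50 mm. Axes as the vise.
- crank_grip (a point): Middle of the crank's black handle, a round spinning sleeve 15 mm thick and 45 mm long, parallel to the screw (vise x), pointing at the robot. It runs round crank_axis on a circle of 40 mm radius; the crank arm is at the end nearer the vise, 25 mm from this point.
- crank (a joint): Crank angle q, 0 to 3.4 rad, growing clockwise seen from the robot: handle from the left over the top to the right, at y = 40 cos(q - 0.1), z = 50 + 40 sin(q - 0.1) mm in the vise frame. Needs about 5 N at the handle and stays where it is left. The jaw meets the 26 mm foot at about 3.0; at 3.4, the end stop, the foot is firmly clamped: wind until it stops.
- card_stand: Upright kraft card, 4 mm thick, 90 wide, in a wooden foot 26 mm thick, 70 wide, 42 high that stands loose on the vise bed between the jaws. Origin: centre of the foot's underside; x is the card's normal, y along the card to the left, z up. The bare card runs from z = 42 to 133 mm, y = -45 to +45 mm. Clamping slides it up to 6 mm towards the fixed jaw.
- card_edge (a point): Middle of the card's left vertical edge, half-way up its bare part (card_stand frame y = +45, z = 87 mm; 107 mm above the worktop). Axes as card_stand.
- clip: Steel spring clip like a big bag clip, lying on its side, pivot upright, 32 mm high, 80 g. Origin: foot of the pivot; x points to the jaw tips, 53 mm ahead; z up. Two flat handles behind, x = -18 to -53 mm, 44 mm wide over all at their middle (52 at the ends) at rest; 28 mm and parallel when fully squeezed, which opens the jaws. Squeeze: 3 N starts it, 9 N opens it fully; use 20 N.
- clip_grip (a point): Middle between the clip's handles, half-way up: clip frame x = -36, y = 0, z = 16 mm. The place to grip, fingers closing along clip y. Axes as the clip.
- clip_mouth (a point): Middle of the space between the clip's jaws, clip frame x = +32, y = 0, z = 16 mm (21 mm inside the jaw tips, 68 mm ahead of clip_grip). Fully open, the jaws are about 25 mm apart here and at the tips. Axes as the clip.
- clip_arm_l (a joint): Angle of one arm of the clip, rad: 0 closed, 0.24 fully open; the other arm mirrors it.
- marker: The white and black marker pen on the near left of the worktop (another, at the back right, is fixed), 17 x 135 x 16 mm. Leave it alone.
- ribbon_spool: The spool of ribbon on the left of the worktop (another, at the back right, is fixed), 104 x 132 x 32 mm. Leave it alone.
- scissors: A pair of scissors lying on the worktop, 87 x 199 x 9 mm. Leave it alone.
Things that resemble listed ones, but are neither listed nor needed, are in the scene too. There is more than one size of the clip; the one meant has the size given above.

How it is judged:
By the outcome, as a careful person would: the job done as asked, in the order asked, and still so for the second after the job is handed in, while the arm keeps its last pose, push and grip.
It also fails if it takes over 64 s, if anything falls off the work surface, if the arm or the gripper's body presses on something with over 40 N, if the wrist force passes 120 N, or if a joint passes its speed limit or range.

## Working session

There is one attempt and no reset: what is moved stays moved. The work goes in short steps, Python scripts to look and compute and a tool call to move; the robot and the scene stay as the last step left them, time stands still between calls to the robot, and variables do not carry over. Pictures are saved under pics/ and viewed, at most 10 in all, crops included, and the job is handed in when it is done.

Besides the shell and the picture viewer there is one more tool, called after "Request:" by a JSON object that holds its "fn" and its "kwargs", one argument or row to a line. move_arm: Moves the arm, as the interface text tells. Its arguments: {"type":"object","properties":{"rows":{"type":"array","items":{"type":"array","items":{"type":"number"}}}},"required":["rows"]}

```bash
mkdir -p pics
cat > h.py <<'E'
import numpy as np, cv2
from scipy.spatial.transform import Rotation as R
from workcell import get_obs, optics, close_job, spotter, ctrl
def cal(n):
    c=optics.calibration(n); o=np.array(c["orientation"],float)
    M=o if o.shape==(3,3) else R.from_rotvec(o).as_matrix()
    return np.array(c["camera_matrix"],float),np.array(c["distortion"],float),np.array(c["xyz"],float),M
def ray(n,p,c=None):
    K,D,x,M=c or cal(n)
    u=cv2.undistortPoints(np.array([[p]],float),K,D)[0,0]
    d=M@np.array([u[0],u[1],1]); return x,d
def atz(n,p,z,c=None):
    x,d=ray(n,p,c); return x+d*(z-x[2])/d[2]
def proj(n,P,c=None):
    K,D,x,M=c or cal(n)
    P=np.atleast_2d(np.array(P,float)); q=(P-x)@M
    return cv2.projectPoints(q,np.zeros(3),np.zeros(3),K,D)[0][:,0]
E
python3 - <<'E'
from h import *
o=get_obs(); print({k:np.round(v,3) for k,v in o.items()}, ctrl.grip_point_offset)
for n in ("side","top"):
    im=optics.get_image(n); cv2.imwrite(f"pics/{n}0.png",im)
    K,D,x,M=cal(n); print(n,x.round(),M.round(2).tolist(),K[0,0].round())
    for l in ("vise","vise_jaw","crank_grip","card_stand","clip","marker","ribbon_spool","scissors"):
        print(l,[(np.round(r["point"]).tolist(),round(r["conf"],2),atz(n,r["point"],0).round().tolist()[:2]) for r in spotter.find_in(n,l)])
E
```

```text
{'t': np.float64(0.0), 'qpos': array([-1.128,  0.424,  1.631, -0.   ,  1.089, -0.019]), 'qvel': array([-0.   ,  0.001,  0.001, -0.   , -0.   , -0.001]), 'joint_torque': array([-2.0000e-03, -5.4463e+01, -2.7367e+01,  6.4000e-02,  2.3000e-02,
       -0.0000e+00]), 'ee_pos': array([ 278.226, -559.   ,  201.494]), 'orientation': array([-3.057e+00, -7.190e-01,  1.000e-03]), 'ft_force': array([0.177, 0.69 , 1.328]), 'moment': array([ 0.06 , -0.017, -0.013]), 'grasp_force': np.float64(0.0), 'width': np.float64(87.87)} 18.700000000000003
side [ -5. 747. 867.] [[-0.82, -0.36, 0.44], [-0.57, 0.52, -0.64], [0.01, -0.78, -0.63]] 431.0
vise [([266.0, 211.0], 0.58, [626.0, -123.0])]
vise_jaw [([264.0, 202.0], 0.82, [657.0, -158.0])]
crank_grip [([287.0, 215.0], 0.49, [559.0, -148.0])]
card_stand [([252.0, 187.0], 0.63, [740.0, -204.0])]
clip [([270.0, 335.0], 0.85, [345.0, 252.0]), ([189.0, 327.0], 0.64, [515.0, 347.0]), ([219.0, 293.0], 0.62, [526.0, 222.0]), ([253.0, 189.0], 0.59, [729.0, -195.0])]
marker [([294.0, 299.0], 0.78, [355.0, 127.0]), ([220.0, 298.0], 0.52, [514.0, 235.0])]
ribbon_spool [([107.0, 308.0], 0.81, [727.0, 425.0])]
scissors [([360.0, 182.0], 0.52, [448.0, -445.0])]
top [4.730e+02 1.000e+00 1.156e+03] [[-0.0, -1.0, 0.05], [-1.0, 0.0, -0.01], [0.01, -0.05, -1.0]] 392.0
vise [([307.0, 182.0], 0.78, [608.0, -117.0])]
vise_jaw [([306.0, 177.0], 0.72, [624.0, -115.0])]
crank_grip [([300.0, 207.0], 0.71, [535.0, -98.0]), ([306.0, 176.0], 0.63, [629.0, -116.0])]
card_stand [([307.0, 160.0], 0.73, [674.0, -119.0])]
clip [([180.0, 277.0], 0.65, [330.0, 257.0]), ([187.0, 214.0], 0.61, [515.0, 237.0])]
marker [([222.0, 269.0], 0.53, [353.0, 134.0]), ([306.0, 182.0], 0.32, [610.0, -116.0])]
ribbon_spool [([119.0, 139.0], 0.79, [738.0, 444.0])]
scissors [([410.0, 227.0], 0.82, [475.0, -425.0])]
```

View pics/top0.png

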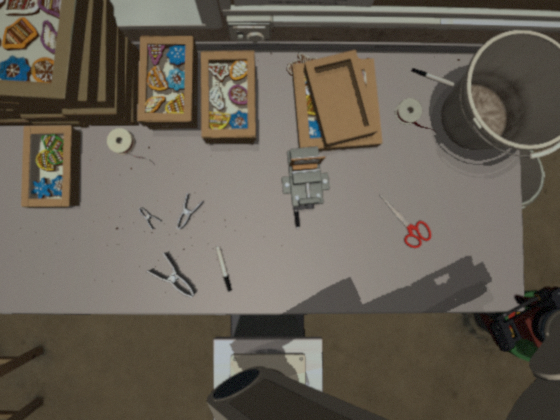

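View pics/side0.png

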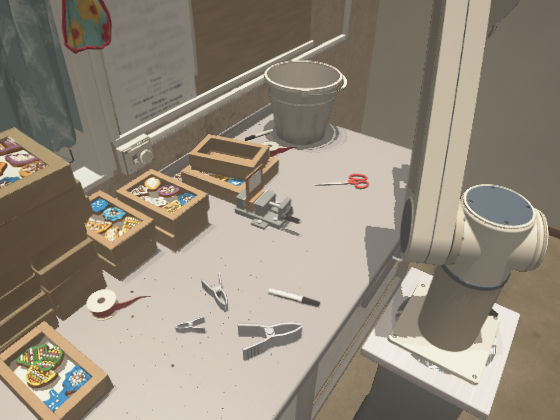

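Top picture: the vise is at (306,180) with its black crank handle at (297,216), the marker is at (223,268), the spool at (119,140) and the scissors at (410,225). There are three clips: big at (175,275), about 145 mm; medium at (189,211), about 100 mm; small at (150,217), about 60 mm. The description calls for 106 mm long, so the medium one fits. I'll confirm that in an enlarged crop.

Run:
```python
from h import *
im=cv2.imread("pics/top0.png")
a=im[185:260,135:235]; b=im[140:230,270:345]
A=cv2.resize(a,None,fx=4,fy=4,interpolation=cv2.INTER_CUBIC);B=cv2.resize(b,None,fx=5,fy=5,interpolation=cv2.INTER_CUBIC)
c=np.zeros((450,775+4,3),np.uint8);c[:300,:400]=A;c[:450,404:404+375]=B
cv2.imwrite("pics/c1.png",c)
im=optics.get_image("top")
for l in("clip","vise","vise_jaw","crank_grip","card_stand"):
  for r in spotter.regions_of("top",l):
    m=r["region"]; ys,xs=np.nonzero(m)
    z=16 if l=="clip" else 30
    P=np.array([atz("top",(x,y),z,None)[:2] for x,y in zip(xs,ys)][:1500]); 
    w,v=np.linalg.eigh(np.cov(P.T)); d=(P-P.mean(0))@v
    print(l,round(r["conf"],2),r["point"],len(xs),P.mean(0).round(),v[:,1].round(2),np.ptp(d,axis=0).round())
```

```text
clip 0.91 [176.2, 276.7] 680 [330. 269.] [0.64 0.77] [ 82. 148.]
clip 0.66 [187.0, 212.0] 242 [520. 236.] [-0.91  0.42] [ 51. 102.]
clip 0.42 [146.8, 218.4] 71 [504. 350.] [-0.85 -0.52] [22. 66.]
clip 0.42 [306.0, 177.1] 345 [ 625. -111.] [-0.09  1.  ] [39. 80.]
vise 0.81 [306.1, 184.4] 1820 [ 621. -106.] [-0.99 -0.1 ] [135. 154.]
vise_jaw 0.92 [308.7, 175.9] 358 [ 624. -111.] [-0.14  0.99] [39. 85.]
vise_jaw 0.2 [303.5, 183.1] 1764 [ 617. -108.] [-0.99 -0.15] [135. 160.]
crank_grip 0.8 [303.7, 207.5] 214 [535. -99.] [-0.93  0.38] [ 51. 127.]
card_stand 0.57 [307.6, 161.8] 392 [ 662. -110.] [-0.18  0.98] [42. 99.]
```

View pics/c1.png

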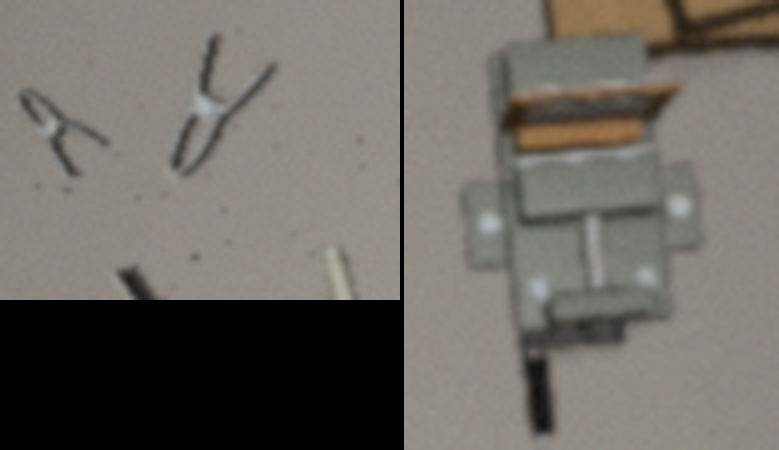

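The crop shows three separate clips. The medium one has its pivot at about (187,212), jaw tips at (180,228) pointing left and towards the robot, and handle ends at (189,195) and (204,202). It measures 102 x 51 mm, so it's the one meant. The crank handle is centred at (297,219), on the left side, so q is about 0.

Run:
```python
from h import *
f=lambda x,y,z:atz("top",((x-404)/5+270,y/5+140),z).round(1)
print("handle",f(540,396,46),f(538,360,46),f(542,432,46))
print("sliding jaw top front edge",f(525,215,65),f(660,203,65), "far",f(512,160,65),f(645,150,65))
print("fixed jaw back", f(508,45,65),f(645,38,65))
print("bolts",f(489,224,10),f(679,206,10))
g=lambda x,y,z:atz("top",(x/4+135,y/4+185),z).round(1)
print("clip tips",g(178,172,30),"h",g(215,38,30),g(275,68,30),"piv",g(210,108,32))
o=get_obs();M=R.from_rotvec(o["orientation"]).as_matrix();print(M.round(3))
K,D,x,W=cal("wrist");print("cam rel tool",(M.T@(x-o["ee_pos"])).round(1),(M.T@W).round(2),K[0,0])
```

```text
handle [498.4 -84.2  46. ] [518.9 -83.2  46. ] [478.  -85.3  46. ]
sliding jaw top front edge [599.3 -74.8  65. ] [ 606.1 -150.6   65. ] far [630.3 -67.7  65. ] [ 636.  -142.4   65. ]
fixed jaw back [695.4 -65.7  65. ] [ 699.5 -142.9   65. ]
bolts [600.3 -57.5  10. ] [ 611.  -169.5   10. ]
clip tips [473.8 252.5  30. ] h [570.2 226.7  30. ] [548.5 183.3  30. ] piv [519.7 229.5  32. ]
[[ 0.895  0.446  0.   ]
 [ 0.446 -0.895 -0.   ]
 [ 0.     0.    -1.   ]]
cam rel tool [  75.     0.6 -182.9] [[ 0.   -0.96 -0.28]
 [ 1.    0.    0.  ]
 [-0.   -0.28  0.96]] 351.88577285948844
```

Request:
{"fn": "move_arm", "kwargs": {
  "rows": [
    [0, 0, -0.5, 7, 50],
    [0, 0, -0.5, 7, 50],
    [0, 0, -0.5, 7.5, 50],
    [2.9, -5, 0, 0, 50],
    [2.9, -5, 0, 0, 50],
    [2.9, -5, 0, 0, 50],
    [2.9, -5, 0, 0, 50],
    [2.9, -5, 0, 0, 50],
    [2.9, -5, 0, 0, 50],
    [2.9, -5, 0, 0, 50]
  ]
}}

```text
t: 2.45
ee_pos: [451.2, -191.6, 217.6]
orientation: [3.138, 0.136, 0.001]
ft_force: [0.1, -0.6, -0.8]
width: 43.9
grasp_force: 0.0
```

Request:
{"fn": "move_arm", "kwargs": {
  "rows": [
    [2.9, -5, 0, 0, 50],
    [2.9, -5, 0, 0, 50],
    [0, 0, 0, 0, 50],
    [0, 0, 0, 0, 50]
  ]
}}

```text
t: 2.95
ee_pos: [499.4, -88.7, 217.2]
orientation: [3.138, 0.137, -0.001]
ft_force: [-0.2, -0.0, 0.1]
width: 43.6
grasp_force: 0.0
```

Run:
```python
from h import *
o=get_obs(); print({k:np.round(o[k],3) for k in("t","qpos","ee_pos","orientation","ft_force","width")})
c=cal("wrist"); im=optics.get_image("wrist"); cv2.imwrite("pics/w1.png",im)
import pickle;pickle.dump(c,open("w1.pkl","wb"))
for l in("crank_grip","vise","vise_jaw","card_stand"):
  for r in spotter.find_in("wrist",l): print(l,r["point"],round(r["conf"],2),atz("wrist",r["point"],46,c).round(1))
# overlay predicted model
O=np.array([635,-112,0]);Rz=R.from_euler("z",5,degrees=True).as_matrix()
pts=[[-156.5,40,46],[-111.5,40,46],[0,40,65],[0,-40,65],[35,40,65],[35,-40,65]]
for p in proj("wrist",[O+Rz@np.array(q) for q in pts],c): cv2.circle(im,tuple(int(v) for v in p),3,(0,0,255),-1)
cv2.imwrite("pics/w1o.png",im)
```

```text
{'t': np.float64(2.95), 'qpos': array([-0.199,  0.231,  1.873, -0.   ,  1.038,  1.284]), 'ee_pos': array([499.364, -88.689, 217.183]), 'orientation': array([ 3.138e+00,  1.370e-01, -1.000e-03]), 'ft_force': array([-0.171, -0.   ,  0.059]), 'width': np.float64(43.635)}
crank_grip [294.5, 151.2] 0.8 [ 530.2 -100.    46. ]
vise [310.3, 89.5] 0.64 [ 590.7 -109.3   46. ]
vise_jaw [315.9, 54.6] 0.8 [ 622.7 -111.2   46. ]
card_stand [314.2, 12.7] 0.72 [ 658.8 -105.7   46. ]
card_stand [15.0, 124.3] 0.65 [534.3 185.5  46. ]
```

View pics/w1o.png

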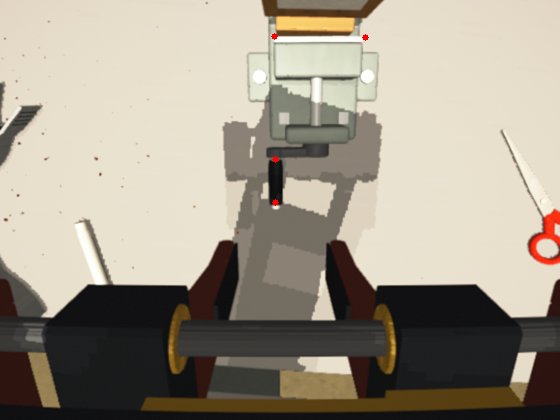

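The wrist picture shows the black handle at (275,180), left of the screw. My projected handle ends, (275,159) and (275,203), land on it, so vise pose (635,-112) with 5° yaw holds. I'll go down and grip the handle.

Request:
{"fn": "move_arm", "kwargs": {
  "rows": [
    [-0.1, -0.5, 5, 0, 50],
    [0, 0, 5, 0, 50],
    [0, 0, 4.5, 0, 50],
    [0, 0, 3, 0, 50],
    [0, 0, 1.5, 0, 50],
    [0, 0, 0, 0, 50],
    [0, 0, 0, 0, 10],
    [0, 0, 0, 0, 5],
    [0, 0, 0, 0, 5]
  ]
}}

```text
t: 4.32
ee_pos: [498.7, -83.8, 28.1]
orientation: [3.138, 0.136, 0.002]
ft_force: [-0.5, 0.2, -0.5]
width: 17.7
grasp_force: 0.0
```

Request:
{"fn": "move_arm", "kwargs": {
  "rows": [
    [0, 0, 0, 0, 0],
    [0, 0, 0, 0, 0]
  ]
}}

```text
t: 4.58
ee_pos: [498.6, -82.8, 27.8]
orientation: [-3.138, -0.135, -0.001]
ft_force: [0.1, 6.2, 4.5]
width: 13.1
grasp_force: 30.0
```

```bash
python3 -c "
import numpy as np
a=np.linspace(-.1,3.3,19);y=np.round(4*np.cos(a),2);z=np.round(4*np.sin(a),2)
for i in range(18):print([0,round(y[i]-y[i+1],2),round(z[i]-z[i+1],2),0,0],end=', ')"
```

```text
[0, np.float64(0.0), np.float64(-0.76), 0, 0], [0, np.float64(0.13), np.float64(-0.74), 0, 0], [0, np.float64(0.28), np.float64(-0.7), 0, 0], [0, np.float64(0.4), np.float64(-0.64), 0, 0], [0, np.float64(0.51), np.float64(-0.55), 0, 0], [0, np.float64(0.61), np.float64(-0.45), 0, 0], [0, np.float64(0.68), np.float64(-0.32), 0, 0], [0, np.float64(0.73), np.float64(-0.19), 0, 0], [0, np.float64(0.76), np.float64(-0.05), 0, 0], [0, np.float64(0.75), np.float64(0.09), 0, 0], [0, np.float64(0.71), np.float64(0.24), 0, 0], [0, np.float64(0.66), np.float64(0.36), 0, 0], [0, np.float64(0.59), np.float64(0.48), 0, 0], [0, np.float64(0.48), np.float64(0.58), 0, 0], [0, np.float64(0.36), np.float64(0.66), 0, 0], [0, np.float64(0.23), np.float64(0.72), 0, 0], [0, np.float64(0.1), np.float64(0.75), 0, 0], [0, np.float64(-0.05), np.float64(0.75), 0, 0],
```

Request:
{"fn": "move_arm", "kwargs": {
  "rows": [
    [0, 0, -0.76, 0, 0],
    [0, 0.13, -0.74, 0, 0],
    [0, 0.28, -0.7, 0, 0],
    [0, 0.4, -0.64, 0, 0],
    [0, 0.51, -0.55, 0, 0],
    [0, 0.61, -0.45, 0, 0]
  ]
}}

```text
t: 5.32
ee_pos: [500.5, -105.2, 63.8]
orientation: [3.136, 0.137, 0.002]
ft_force: [12.3, -10.5, -40.9]
width: 13.4
grasp_force: 30.0
```

Request:
{"fn": "move_arm", "kwargs": {
  "rows": [
    [0, 0, 0, 0, 0],
    [0, 0, 0, 0, 0]
  ]
}}

```text
t: 5.58
ee_pos: [500.6, -105.5, 63.9]
orientation: [3.135, 0.138, 0.002]
ft_force: [10.2, -15.9, -34.3]
width: 13.1
grasp_force: 30.0
```

Run:
```python
from h import *
im=optics.get_image("side")
c=cal("wrist"); w=optics.get_image("wrist")
out=np.zeros((400,800,3),np.uint8)
out[:,:400]=cv2.resize(im[165:265,225:325],(400,400),interpolation=cv2.INTER_CUBIC)
out[:,400:]=cv2.resize(w[20:270,180:430],(400,400),interpolation=cv2.INTER_CUBIC)
cv2.imwrite("pics/m1.png",out)
```

```text
(no output)
```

View pics/m1.png

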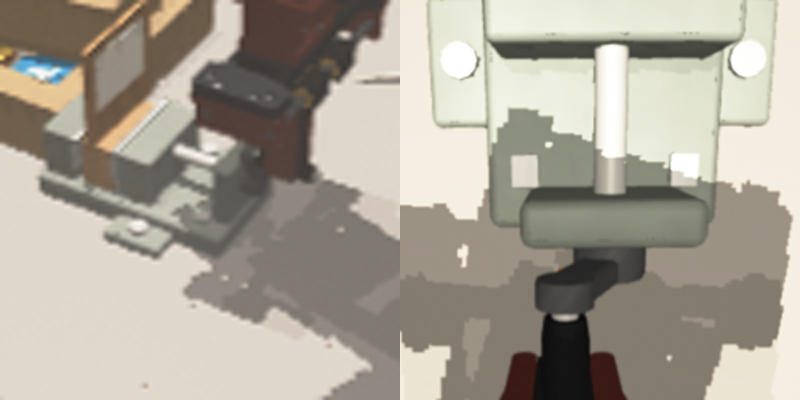

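The crank turned along with the tool, but 37 N of mostly radial pull shows the gripped path sits a few mm off centre. From the measured points the angle is about 1.13 rad. I'll continue on the corrected circle.

```bash
python3 -c "
import numpy as np
a=1.3+.17*np.arange(14);y=np.round(4*np.cos(a),2);z=np.round(4*np.sin(a),2)
for i in range(13):print(round(a[i+1],2),[round(float(y[i]-y[i+1]),2),round(float(z[i]-z[i+1]),2)])"
```

```text
1.47 [0.67, -0.13]
1.64 [0.68, -0.01]
1.81 [0.67, 0.1]
1.98 [0.64, 0.22]
2.15 [0.6, 0.32]
2.32 [0.53, 0.42]
2.49 [0.46, 0.5]
2.66 [0.37, 0.58]
2.83 [0.26, 0.62]
3.0 [0.15, 0.67]
3.17 [0.04, 0.67]
3.34 [-0.08, 0.68]
3.51 [-0.19, 0.65]
```

Request:
{"fn": "move_arm", "kwargs": {
  "rows": [
    [0, 0.45, 0, 0, 0],
    [0, 0.43, -0.04, 0, 0],
    [0, 0.66, -0.13, 0, 0],
    [0, 0.68, -0.01, 0, 0]
  ]
}}

```text
t: 6.18
ee_pos: [502.3, -124.3, 66.6]
orientation: [-3.137, -0.135, -0.001]
ft_force: [9.3, 8.0, -19.9]
width: 13.1
grasp_force: 30.1
```

Request:
{"fn": "move_arm", "kwargs": {
  "rows": [
    [0, 0.67, 0.2, 0, 0],
    [0, 0.64, 0.25, 0, 0],
    [0, 0.6, 0.32, 0, 0],
    [0, 0.53, 0.42, 0, 0],
    [0, 0.46, 0.5, 0, 0],
    [0, 0.37, 0.58, 0, 0]
  ]
}}

```text
t: 6.92
ee_pos: [505.5, -157.0, 45.5]
orientation: [-3.138, -0.136, -0.003]
ft_force: [2.8, 6.9, 2.2]
width: 12.6
grasp_force: 30.1
```

Request:
{"fn": "move_arm", "kwargs": {
  "rows": [
    [0, 0.26, 0.62, 0, 0],
    [0, 0.15, 0.67, 0, 0],
    [0, 0.04, 0.67, 0, 0],
    [0, 0, 0, 0, 0]
  ]
}}

```text
t: 7.42
ee_pos: [506.0, -162.0, 26.4]
orientation: [3.138, 0.136, 0.003]
ft_force: [2.0, 4.1, 6.0]
width: 13.5
grasp_force: 30.1
```

Request:
{"fn": "move_arm", "kwargs": {
  "rows": [
    [0, -0.05, 0.5, 0, 0],
    [0, -0.05, 0.4, 0, 0],
    [0, 0, 0, 0, 0],
    [0, 0, 0, 0, 0]
  ]
}}

```text
t: 7.92
ee_pos: [506.1, -161.5, 18.6]
orientation: [3.138, 0.137, 0.004]
ft_force: [-3.0, 2.5, 20.3]
width: 13.1
grasp_force: 30.1
```

Request:
{"fn": "move_arm", "kwargs": {
  "rows": [
    [0, -0.02, 0.25, 0, 0],
    [0, -0.02, 0.2, 0, 0],
    [0, 0, 0, 0, 0],
    [0, 0, 0, 0, 0]
  ]
}}

```text
t: 8.43
ee_pos: [506.9, -161.5, 15.8]
orientation: [3.137, 0.137, 0.006]
ft_force: [-6.8, 2.7, 38.2]
width: 13.0
grasp_force: 30.1
```

Run:
```python
from h import *
c=cal("wrist"); w=optics.get_image("wrist"); s=optics.get_image("side")
print(get_obs()["ee_pos"])
out=np.zeros((500,800,3),np.uint8)
O=np.array([635,-112,0]);Rz=R.from_euler("z",5,degrees=True).as_matrix()
for a,col in((3.0,(0,255,0)),(3.3,(0,0,255))):
  p=proj("wrist",[O+Rz@np.array([-109,40*np.cos(a),50+40*np.sin(a)])],c)[0];print(a,p); 
out[:,:400]=cv2.resize(w[0:250,200:400],(400,500),interpolation=cv2.INTER_CUBIC)
out[:400,400:]=cv2.resize(s[155:255,225:325],(400,400),interpolation=cv2.INTER_CUBIC)
cv2.imwrite("pics/m2.png",out)
```

```text
[ 506.87963219 -161.50374209   15.83387208]
3.0 [283.18886662 229.52309614]
3.3 [282.79873904 220.80419136]
```

View pics/m2.png

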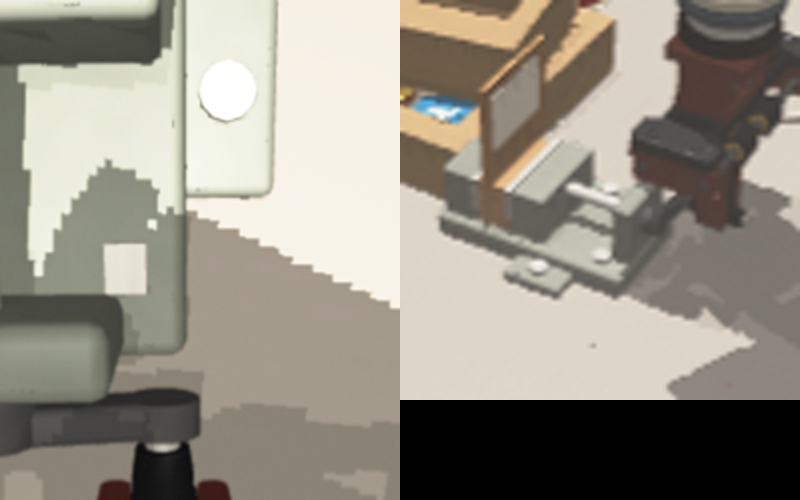

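Request:
{"fn": "move_arm", "kwargs": {
  "rows": [
    [0, -0.05, 0.3, 0, 0],
    [0, -0.05, 0.2, 0, 0],
    [0, 0, 0, 0, 0],
    [0, 0, 0, 0, 0]
  ]
}}

```text
t: 9.02
ee_pos: [508.3, -161.3, 11.7]
orientation: [3.135, 0.136, 0.011]
ft_force: [-5.8, 0.2, 44.7]
width: 13.6
grasp_force: 30.0
```

Run:
```python
from h import *
w=optics.get_image("wrist"); o=cv2.imread("pics/m2.png")
w0=cv2.resize(o[:,:400],(200,250),interpolation=cv2.INTER_AREA)
# track arm tip patch relative to vise patch between pictures (tool has moved with it)
for name,(r,c,h,ww) in {"armtip":(195,20,28,90),"bolt":(25,95,40,40),"bed":(118,45,35,50)}.items():
    m=cv2.matchTemplate(w[0:260,190:410],w0[r:r+h,c:c+ww],cv2.TM_CCOEFF_NORMED); _,v,_,l=cv2.minMaxLoc(m); print(name,v,l[0]-10-c,l[1]-r)
print(get_obs()["ee_pos"])
```

```text
armtip 0.9674833416938782 0 6
bolt 0.9575344920158386 1 2
bed 0.9650298953056335 0 4
[ 508.22627976 -161.30413456   11.65267968]
```

Request:
{"fn": "move_arm", "kwargs": {
  "rows": [
    [0, 0, 0, 0, 40],
    [0, 0, 0, 0, 40],
    [0, 0, 0, 0, 40],
    [0, 0, -3, 0, 40],
    [0, 0, -6, 0, 40],
    [0, 0, -6, 0, 40],
    [0, 0, -5, 0, 40],
    [0, 0, 0, 0, 40],
    [0, 0, 0, 0, 40]
  ]
}}

```text
t: 10.2
ee_pos: [504.1, -159.5, 205.8]
orientation: [-3.138, -0.136, 0.002]
ft_force: [-0.4, -0.3, -1.2]
width: 35.5
grasp_force: 0.0
```

Run:
```python
from h import *
o=get_obs();print(o["ee_pos"],o["ft_force"])
c=cal("wrist"); w=optics.get_image("wrist")
O=np.array([635,-112,0]);Rz=R.from_euler("z",5,degrees=True).as_matrix()
X=lambda v:O+Rz@np.array(v)
for a,col in((3.0,(0,255,0)),(3.3,(0,0,255))):
  for x in(-156.5,-111.5):
    p=proj("wrist",[X([x,40*np.cos(a),50+40*np.sin(a)])],c)[0]; cv2.circle(w,tuple(int(round(v)) for v in p),1,col,-1)
for v in([9,40,65],[9,-40,65],[10.2,40,65],[10.2,-40,65],[35,40,65],[35,-40,65]):
  p=proj("wrist",[X(v)],c)[0]; cv2.circle(w,tuple(int(round(v)) for v in p),1,(0,0,255),-1)
cv2.imwrite("pics/w3.png",cv2.resize(w[0:250,140:440],(720,600),interpolation=cv2.INTER_CUBIC))
```

```text
[ 504.05247512 -159.51371472  205.81488545] [-0.4421332  -0.32115744 -1.24097479]
```

View pics/w3.png

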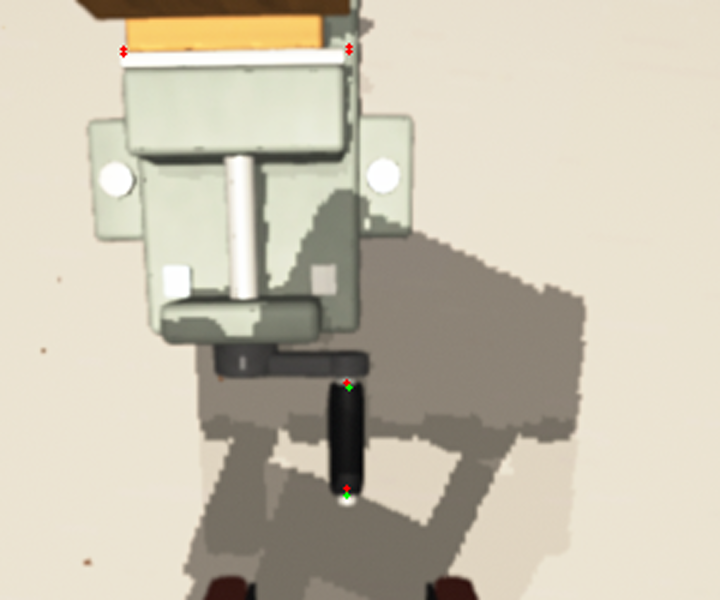

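Request:
{"fn": "move_arm", "kwargs": {
  "rows": [
    [0.1, 0.36, 5, 0, 0],
    [0, 0, 5, 0, 0],
    [0, 0, 3.5, 0, 0],
    [0, 0, 1, 0, 0],
    [0, 0, 0.5, 0, 0],
    [0, 0, 0, 0, 0]
  ]
}}

```text
t: 11.0
ee_pos: [506.6, -163.4, 57.2]
orientation: [3.138, 0.136, 0.001]
ft_force: [0.6, -0.1, 0.2]
width: 0.4
grasp_force: 0.0
```

Request:
{"fn": "move_arm", "kwargs": {
  "rows": [
    [0, 0, 0.4, 0, 0],
    [0, 0, 0.3, 0, 0],
    [0, 0, 0, 0, 0]
  ]
}}

```text
t: 11.38
ee_pos: [506.1, -163.3, 49.8]
orientation: [3.139, 0.136, 0.0]
ft_force: [-0.8, 0.1, 0.8]
width: 0.7
grasp_force: 0.0
```

Request:
{"fn": "move_arm", "kwargs": {
  "rows": [
    [0, 0, 0.3, 0, 0],
    [0, 0, 0.3, 0, 0],
    [0, 0, 0, 0, 0]
  ]
}}

```text
t: 11.75
ee_pos: [505.8, -163.2, 43.3]
orientation: [-3.138, -0.136, 0.001]
ft_force: [-0.2, 0.1, 0.6]
width: 0.7
grasp_force: 0.0
```

Request:
{"fn": "move_arm", "kwargs": {
  "rows": [
    [0, 0, 0.3, 0, 0],
    [0, 0, 0.3, 0, 0],
    [0, 0, 0, 0, 0]
  ]
}}

```text
t: 12.12
ee_pos: [506.4, -163.8, 38.5]
orientation: [3.138, 0.136, 0.001]
ft_force: [-3.2, -0.7, 10.8]
width: 0.6
grasp_force: 5.2
```

Request:
{"fn": "move_arm", "kwargs": {
  "rows": [
    [0, 0, 0.2, 0, 0],
    [0, 0, 0, 0, 0],
    [0, 0, 0, 0, 0]
  ]
}}

```text
t: 12.5
ee_pos: [506.5, -163.9, 36.8]
orientation: [3.138, 0.136, 0.001]
ft_force: [-3.3, -2.9, 13.9]
width: 0.3
grasp_force: 6.8
```

Run:
```python
from h import *
c=cal("wrist"); w=optics.get_image("wrist"); s=optics.get_image("side")
O=np.array([635,-112,0]);Rz=R.from_euler("z",5,degrees=True).as_matrix()
X=lambda v:O+Rz@np.array(v)
for n,im,cc in(("wrist",w,c),("side",s,cal("side"))):
 for a,col in((3.0,(0,255,0)),(3.3,(0,0,255)),(3.65,(255,0,0))):
  for x in(-156.5,-111.5):
    p=proj(n,[X([x,40*np.cos(a),50+40*np.sin(a)])],cc)[0]; cv2.circle(im,tuple(int(round(v)) for v in p),1,col,-1)
out=np.zeros((500,800,3),np.uint8)
out[:,:400]=cv2.resize(w[50:250,200:360],(400,500),interpolation=cv2.INTER_CUBIC)
out[:400,400:]=cv2.resize(s[175:255,245:325],(400,400),interpolation=cv2.INTER_CUBIC)
cv2.imwrite("pics/m4.png",out)
```

```text
(no output)
```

View pics/m4.png

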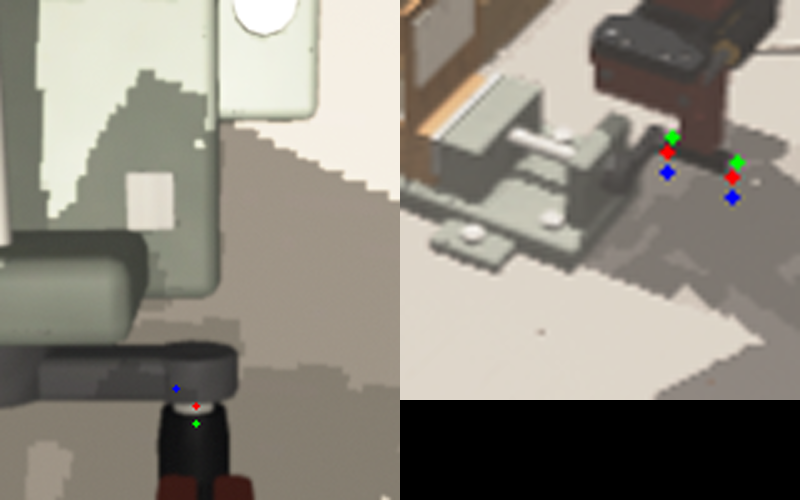

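The side and wrist crops show the fingers about 4 mm to the right of the handle, sliding past it. I'll lift, centre on the handle and press again.

Request:
{"fn": "move_arm", "kwargs": {
  "rows": [
    [0, 0, -3, 0, 0],
    [0, -0.35, 0, 0, 0],
    [0, 0, 0.8, 0, 0],
    [0, 0, 0.4, 0, 0],
    [0, 0, 0, 0, 0]
  ]
}}

```text
t: 13.22
ee_pos: [504.9, -159.5, 52.4]
orientation: [-3.138, -0.136, 0.004]
ft_force: [0.2, 1.0, 0.2]
width: 0.3
grasp_force: 0.0
```

Request:
{"fn": "move_arm", "kwargs": {
  "rows": [
    [0, 0, 0.3, 0, 0],
    [0, 0, 0.3, 0, 0],
    [0, 0, 0, 0, 0]
  ]
}}

```text
t: 13.6
ee_pos: [505.6, -159.7, 47.4]
orientation: [-3.138, -0.136, 0.001]
ft_force: [0.3, 0.0, 0.1]
width: 0.8
grasp_force: 0.0
```

Request:
{"fn": "move_arm", "kwargs": {
  "rows": [
    [0, 0, 0.4, 0, 0],
    [0, 0, 0.4, 0, 0],
    [0, 0, 0, 0, 0]
  ]
}}

```text
t: 13.98
ee_pos: [506.0, -159.8, 40.0]
orientation: [3.139, 0.136, 0.001]
ft_force: [-1.0, 0.8, 6.5]
width: 0.4
grasp_force: 3.3
```

Request:
{"fn": "move_arm", "kwargs": {
  "rows": [
    [0, 0, 0.3, 0, 0],
    [0, 0, 0.2, 0, 0],
    [0, 0, 0, 0, 0]
  ]
}}

```text
t: 14.35
ee_pos: [506.1, -159.9, 35.8]
orientation: [3.138, 0.136, 0.001]
ft_force: [-3.8, 1.1, 14.3]
width: 0.5
grasp_force: 7.4
```

Run:
```python
from h import *
print(get_obs()["ee_pos"])
f=lambda P:((proj("side",[P])[0]-[245,175])*5+[400,0]).round()
print("tcp",f([506.5,-163.9,36.8]),f([506.5,-163.9,50]))
print("bolt left foot top z10",f([605.6-0,-57,10]),"jaw",f([605,-75,65]))
O=np.array([635,-112,0]);Rz=R.from_euler("z",5,degrees=True).as_matrix()
for v in([-50,56,12],[10,40,65],[-72,0,50],[10,40,20]):print(v,f(O+Rz@np.array(v)))
```

```text
[ 506.11723183 -159.85711064   35.75052383]
tcp [697. 169.] [699. 153.]
bolt left foot top z10 [466. 234.] jaw [483. 149.]
[-50, 56, 12] [503. 244.]
[10, 40, 65] [431. 131.]
[-72, 0, 50] [580. 157.]
[10, 40, 20] [433. 188.]
```

Request:
{"fn": "move_arm", "kwargs": {
  "rows": [
    [0, 0, -6, 0, 60],
    [0, 0, -6, 0, 60],
    [0, 0, -5, 0, 60],
    [0, 0, 0, 0, 60],
    [0, 0, 0, 0, 60]
  ]
}}

```text
t: 14.98
ee_pos: [505.2, -159.6, 204.1]
orientation: [-3.138, -0.136, 0.001]
ft_force: [-1.4, 0.1, -0.0]
width: 47.3
grasp_force: 0.0
```

```bash
cat > snap.py <<'E'
from h import *
import sys,pickle
c=cal("wrist");w=optics.get_image("wrist");pickle.dump((c,w),open(sys.argv[1],"wb"));print(get_obs()["ee_pos"],get_obs()["t"])
E
python3 snap.py A.pkl
```

```text
[ 504.79962212 -159.43858667  203.34673312] 15.025
```

Request:
{"fn": "move_arm", "kwargs": {
  "rows": [
    [0, -5, 0, 0, 60],
    [0, -5, 0, 0, 60],
    [0, -2, 0, 0, 60],
    [0, 0, 0, 0, 60],
    [0, 0, 0, 0, 60]
  ]
}}

```text
t: 15.65
ee_pos: [495.0, -40.7, 203.7]
orientation: [-3.139, -0.136, 0.003]
ft_force: [0.2, -0.1, -0.5]
width: 52.5
grasp_force: 0.0
```

```bash
python3 snap.py B.pkl
python3 - <<'E'
from h import *
import pickle
a=[];O=np.array([635,-112,0]);Rz=R.from_euler("z",5,degrees=True).as_matrix()
S=[pickle.load(open(f,"rb")) for f in("A.pkl","B.pkl")]
def feat(c,w):
    g=w.max(axis=2); p=proj("wrist",[O+Rz@np.array([-134,-39.5,44.])],c)[0]
    x0,y0=int(p[0])-30,int(p[1])-45
    sub=(g[y0:y0+90,x0:x0+60]<45).astype(np.uint8)
    n,l,st,ce=cv2.connectedComponentsWithStats(sub)
    best=[(st[i].tolist(),(ce[i]+[x0,y0]).round(1).tolist()) for i in range(1,n) if st[i][4]>80]
    return p.round(1),best
for c,w in S: print(feat(c,w))
pickle.dump(S,open("S.pkl","wb"))
out=np.hstack([cv2.resize(w[60:260,x:x+160],(400,500),interpolation=cv2.INTER_CUBIC) for (c,w),x in zip(S,(200,330))])
cv2.imwrite("pics/st.png",out)
E
```

```text
[495.18668114 -40.91365695 203.9142058 ] 15.7
(array([284.1, 183.1]), [([23, 23, 14, 46, 585], [283.7, 183.6])])
(array([403.2, 183.3]), [([27, 24, 16, 45, 374], [406.1, 184.7])])
```

Run:
```python
from h import *
import pickle
S=pickle.load(open("S.pkl","rb"))
for (c,w),x in zip(S,(270,390)):
    for r in (172,180,188,196): print(r,[int(v) for v in w[r,x:x+30].max(axis=1)])
# reference: white bolt heads
for c,w in S:
    g=(w.min(axis=2)>245).astype(np.uint8);n,l,st,ce=cv2.connectedComponentsWithStats(g)
    print([(st[i][:5].tolist(),ce[i].round(1).tolist()) for i in range(1,n) if 20<st[i][4]<400 and st[i][1]<140])
```

```text
172 [130, 130, 130, 127, 121, 107, 61, 22, 13, 16, 15, 16, 17, 18, 17, 21, 20, 19, 18, 16, 18, 54, 103, 120, 134, 137, 138, 139, 138, 138]
180 [116, 117, 114, 116, 117, 109, 74, 32, 14, 15, 17, 16, 17, 19, 19, 19, 17, 19, 17, 15, 18, 54, 102, 116, 124, 126, 124, 117, 115, 115]
188 [222, 222, 221, 222, 224, 213, 148, 59, 17, 13, 16, 18, 18, 18, 20, 19, 17, 17, 15, 14, 17, 75, 152, 182, 212, 222, 222, 221, 221, 221]
196 [222, 222, 222, 222, 222, 215, 159, 71, 18, 15, 16, 18, 19, 19, 20, 19, 18, 17, 16, 14, 25, 108, 201, 222, 222, 222, 221, 221, 221, 221]
172 [116, 116, 116, 117, 116, 116, 116, 116, 117, 111, 80, 39, 21, 20, 24, 28, 40, 53, 69, 80, 74, 61, 46, 33, 28, 53, 145, 229, 236, 234]
180 [116, 116, 115, 115, 116, 117, 116, 122, 137, 122, 71, 28, 20, 23, 27, 37, 49, 62, 72, 71, 59, 46, 36, 28, 40, 131, 228, 236, 234, 234]
188 [115, 116, 116, 116, 116, 115, 123, 142, 132, 80, 31, 19, 23, 26, 33, 45, 56, 66, 68, 58, 46, 38, 29, 27, 113, 222, 236, 235, 233, 234]
196 [221, 222, 222, 222, 222, 222, 224, 217, 158, 63, 19, 21, 24, 30, 40, 49, 58, 62, 57, 47, 38, 30, 25, 84, 187, 233, 235, 234, 234, 234]
[([190, 23, 92, 5, 348], [235.4, 25.1]), ([237, 67, 6, 59, 186], [239.3, 95.6]), ([293, 68, 13, 13, 131], [299.2, 74.0]), ([182, 70, 12, 12, 118], [187.4, 75.6]), ([208, 112, 10, 13, 120], [212.6, 118.3])]
[([331, 24, 62, 4, 194], [355.6, 25.6]), ([301, 69, 12, 13, 130], [306.5, 74.9]), ([369, 68, 5, 44, 134], [370.8, 89.2]), ([412, 71, 11, 10, 66], [416.1, 75.4]), ([389, 113, 9, 11, 84], [393.2, 117.3])]
```

Run:
```python
from h import *
import pickle
S=pickle.load(open("S.pkl","rb"));cs=[s[0] for s in S]
def tri(p,q):
    x1,d1=ray("wrist",p,cs[0]);x2,d2=ray("wrist",q,cs[1])
    t=np.linalg.lstsq(np.stack([d1,-d2],1),x2-x1,rcond=None)[0]
    return ((x1+d1*t[0]+x2+d2*t[1])/2).round(1),np.linalg.norm(x1+d1*t[0]-x2-d2*t[1]).round(1)
print("handle",tri((284.2,184),(407.2,184.5)))
print("boltL",tri((187.4,75.6),(306.5,74.9)))
print("screw",tri((239.3,95.6),(370.8,95.6)))
O=np.array([635,-112,0]);Rz=R.from_euler("z",5,degrees=True).as_matrix()
print(O+Rz@np.array([-134,-39.5,44]))
print([c[2] for c in cs])
```

```text
handle (array([ 506.4, -162.9,   55.3]), np.float64(0.3))
boltL (array([600.4, -57.3,  15.7]), np.float64(0.1))
screw (array([ 584.8, -115. ,   54.7]), np.float64(0.3))
[ 504.95256229 -163.0285601    44.        ]
[array([ 580.36722356, -153.85725821,  386.90261841]), array([570.35489349, -34.87857346, 386.43933576])]
```

Run:
```python
from h import *
import pickle
S=pickle.load(open("S.pkl","rb"));cs=[s[0] for s in S]
sf=cv2.SIFT_create(contrastThreshold=0.01)
k1,d1=sf.detectAndCompute(cv2.cvtColor(S[0][1],6),None);k2,d2=sf.detectAndCompute(cv2.cvtColor(S[1][1],6),None)
m=cv2.BFMatcher(crossCheck=True).match(d1,d2)
O=np.array([635,-112,0]);Rz=R.from_euler("z",5,degrees=True).as_matrix()
for t in m:
    p,q=k1[t.queryIdx].pt,k2[t.trainIdx].pt
    if p[1]>230 or t.distance>250: continue
    x1,a=ray("wrist",p,cs[0]);x2,b=ray("wrist",q,cs[1])
    s=np.linalg.lstsq(np.stack([a,-b],1),x2-x1,rcond=None)[0]
    e=np.linalg.norm(x1+a*s[0]-x2-b*s[1])
    if e<1.2:
        P=(x1+a*s[0]+x2+b*s[1])/2
        if -20<P[2]<100: print(np.round(p),(Rz.T@(P-O)).round(1),round(float(e),1))
```

```text
[ 18. 224.] [-193.6  279.7    0. ] 0.3
[ 23. 220.] [-188.1  271.2    1.5] 0.1
[ 32. 169.] [-125.6  246.6    2.3] 0.0
[216.  74.] [-29.6  26.7  25. ] 0.2
[255.  21.] [ 10.  -14.4  65.5] 0.2
[264.  21.] [ 22.2 -19.5   8.1] 0.2
[265.  32.] [ 15.3 -20.2  -9. ] 0.1
[271.  32.] [ 15.  -26.4  -7.4] 0.1
[284. 160.] [-109.2  -39.2   57. ] 0.1
[446. 131.] [ -85.3 -214.7    4.8] 0.3
```

Run:
```python
from h import *
O=np.array([635,-112,0]);Rz=R.from_euler("z",5,degrees=True).as_matrix()
s=optics.get_image("side"); c=cal("side")
for a in(3.0,3.3):
  P=[O+Rz@np.array([x,40*np.cos(a),50+40*np.sin(a)]) for x in(-156.5,-111.5)]
  w=proj("side",P,c);print(a,w.round(1).tolist())
  for x in(-150,-140,-130,-120):
    p=proj("side",[O+Rz@np.array([x,40*np.cos(a),50+40*np.sin(a)])],c)[0];col=int(round(p[0]))
    if a==3.3: print("col",col,"pred3.3 row",p[1].round(1),[int(v) for v in s[int(p[1])-12:int(p[1])+10,col].max(axis=1)],"from",int(p[1])-12)
cv2.imwrite("pics/s5.png",cv2.resize(s[180:230,270:330],(720,600),interpolation=cv2.INTER_CUBIC))
```

```text
3.0 [[311.7, 206.7], [298.6, 202.1]]
3.3 [[311.5, 209.8], [298.4, 205.2]]
col 310 pred3.3 row 209.1 [221, 221, 221, 221, 221, 221, 215, 133, 92, 143, 121, 132, 221, 221, 221, 221, 220, 221, 221, 221, 220, 209] from 197
col 307 pred3.3 row 208.1 [221, 221, 221, 221, 221, 221, 214, 101, 78, 77, 72, 88, 168, 221, 221, 220, 221, 221, 221, 221, 221, 214] from 196
col 304 pred3.3 row 207.0 [221, 221, 220, 221, 221, 221, 214, 102, 78, 76, 72, 88, 168, 221, 220, 221, 221, 221, 221, 220, 217, 165] from 195
col 301 pred3.3 row 206.0 [220, 221, 221, 221, 221, 221, 214, 102, 77, 74, 70, 87, 168, 221, 221, 221, 221, 221, 221, 221, 219, 205] from 194
```

View pics/s5.png

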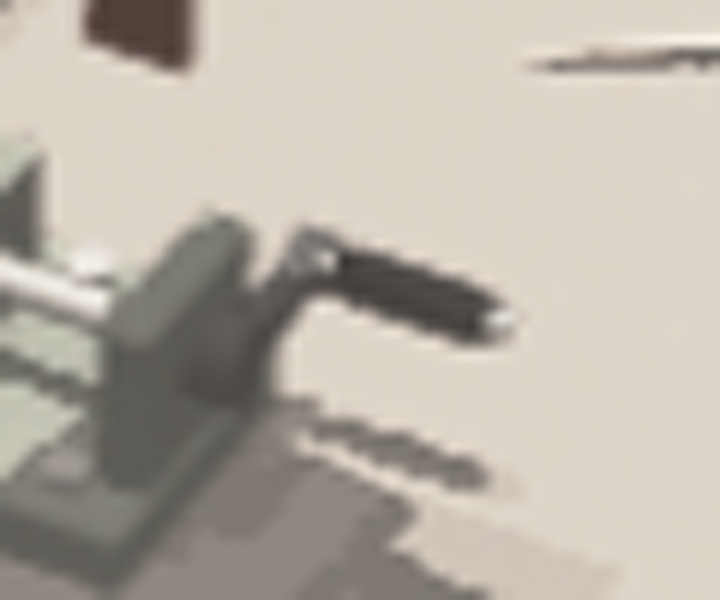

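The handle centre is at row 205.4 in the side view and z≈54 by triangulation. That puts q at about 3.1, so the crank hasn't reached its stop. I'll go back and press the handle down with more travel.

Request:
{"fn": "move_arm", "kwargs": {
  "rows": [
    [0, 5, 0, 0, 0],
    [0, 5, 0, 0, 0],
    [0, 2.2, 5, 0, 0],
    [0, 0, 5, 0, 0],
    [0, 0, 5, 0, 0],
    [0, 0, 1, 0, 0],
    [0, 0, 0.7, 0, 0],
    [0, 0, 0, 0, 0]
  ]
}}

```text
t: 16.75
ee_pos: [505.3, -162.2, 38.9]
orientation: [-3.139, -0.136, 0.002]
ft_force: [-4.1, -0.2, 4.2]
width: 0.5
grasp_force: 2.1
```

Request:
{"fn": "move_arm", "kwargs": {
  "rows": [
    [0, 0, 0.4, 0, 0],
    [0, 0, 0.3, 0, 0],
    [0, 0, 0, 0, 0]
  ]
}}

```text
t: 17.12
ee_pos: [505.9, -162.6, 33.5]
orientation: [3.138, 0.136, 0.0]
ft_force: [-8.6, -2.4, 16.2]
width: 0.5
grasp_force: 8.0
```

Run:
```python
from h import *
print(get_obs()["ee_pos"]);s=optics.get_image("side")
w=optics.get_image("wrist")
for r in(170,180,190,200,210,220,230,240): print(r,[int(v) for v in w[r,255:315:2].max(axis=1)])
for col,r0 in((313,198),(310,197),(307,196),(304,195),(301,194),(299,193)):
  print(col,r0,[s[r,col].tolist() for r in range(r0,r0+16,2)])
```

```text
[ 505.88057615 -162.56360701   33.49555374]
170 [76, 67, 109, 129, 129, 129, 129, 128, 146, 154, 154, 154, 153, 153, 153, 159, 160, 159, 160, 160, 159, 160, 160, 159, 159, 159, 160, 160, 160, 160]
180 [97, 133, 133, 134, 134, 134, 134, 133, 133, 134, 134, 137, 137, 134, 134, 134, 135, 134, 134, 134, 135, 133, 155, 159, 159, 159, 160, 160, 159, 159]
190 [41, 40, 42, 42, 40, 41, 40, 41, 41, 40, 42, 41, 41, 42, 40, 41, 40, 42, 42, 42, 44, 87, 159, 160, 159, 159, 159, 158, 160, 158]
200 [70, 70, 69, 68, 68, 71, 80, 79, 69, 73, 74, 74, 77, 78, 78, 74, 70, 68, 66, 64, 55, 80, 137, 134, 133, 134, 134, 134, 134, 134]
210 [114, 113, 115, 124, 128, 128, 120, 57, 49, 87, 93, 99, 124, 119, 117, 121, 98, 34, 73, 128, 135, 134, 134, 134, 134, 133, 135, 135, 134, 134]
220 [134, 134, 133, 135, 134, 123, 25, 16, 17, 18, 22, 21, 22, 20, 21, 21, 21, 19, 18, 48, 132, 134, 135, 135, 133, 134, 135, 134, 133, 134]
230 [134, 134, 134, 133, 134, 103, 18, 18, 18, 20, 20, 23, 21, 21, 21, 20, 20, 19, 18, 15, 117, 135, 134, 135, 133, 134, 136, 136, 134, 134]
240 [134, 134, 133, 135, 130, 104, 46, 49, 51, 47, 42,
[... 164 characters left out ...]
13, 119, 126], [116, 123, 130], [112, 119, 125], [113, 119, 125]]
310 197 [[156, 166, 181], [145, 154, 166], [115, 122, 132], [120, 127, 134], [108, 115, 120], [62, 65, 68], [85, 88, 92], [112, 119, 125]]
307 196 [[59, 64, 82], [59, 64, 82], [59, 64, 82], [60, 65, 82], [60, 65, 83], [60, 64, 77], [57, 60, 63], [91, 95, 101]]
304 195 [[60, 66, 86], [60, 65, 85], [64, 69, 89], [59, 64, 82], [60, 65, 83], [60, 65, 82], [56, 59, 62], [100, 105, 111]]
301 194 [[59, 64, 82], [71, 74, 78], [59, 64, 82], [60, 65, 83], [60, 64, 83], [60, 65, 82], [56, 60, 62], [99, 105, 111]]
299 193 [[59, 65, 83], [59, 64, 82], [59, 65, 82], [103, 111, 127], [180, 191, 204], [58, 61, 65], [56, 60, 63], [88, 93, 98]]
```

Request:
{"fn": "move_arm", "kwargs": {
  "rows": [
    [0, 0, 0.4, 0, 0],
    [0, 0, 0.4, 0, 0],
    [0, 0, 0, 0, 0]
  ]
}}

```text
t: 17.6
ee_pos: [506.3, -163.7, 28.0]
orientation: [3.136, 0.137, 0.001]
ft_force: [-17.8, -4.0, 45.8]
width: 0.1
grasp_force: 22.8
```

```bash
cat > hd.py <<'E'
from h import *
o=get_obs();print(o["ee_pos"],o["ft_force"].round(1),o["t"]);s=optics.get_image("side").max(axis=2)
print("pred centre row 3.0/3.3 at col307: 205.0/208.1")
for col in(310,307,304,301): print(col,[int(v) for v in s[198:216,col]])
E
python3 hd.py
```

```text
[ 506.30668739 -163.65302816   28.02356955] [-17.8  -4.   45.8] 17.6
pred centre row 3.0/3.3 at col307: 205.0/208.1
310 [180, 166, 131, 129, 120, 134, 125, 125, 121, 84, 73, 102, 94, 90, 125, 125, 125, 125]
307 [82, 82, 83, 82, 83, 83, 83, 83, 82, 78, 69, 63, 68, 100, 125, 125, 125, 125]
304 [85, 85, 85, 84, 83, 83, 83, 83, 83, 77, 64, 68, 100, 125, 124, 125, 125, 124]
301 [79, 84, 82, 83, 83, 83, 82, 82, 77, 63, 70, 110, 141, 140, 134, 125, 125, 126]
```

Force jumped to 46 N and the handle centre moved down to row ~208.2, which matches the predicted end stop (q = 3.4). I'll lift off and check that it stays there.

Request:
{"fn": "move_arm", "kwargs": {
  "rows": [
    [0, 0, -0.5, 0, 0],
    [0, 0, -1, 0, 0],
    [0, 0, -4, 0, 0],
    [0, 0, -6, 0, 0],
    [0, 0, -5, 0, 60],
    [0, 0, 0, 0, 60]
  ]
}}

```text
t: 18.4
ee_pos: [509.5, -163.2, 193.9]
orientation: [3.134, 0.135, 0.017]
ft_force: [-0.2, 1.0, 0.5]
width: 17.1
grasp_force: 0.0
```

```bash
python3 hd.py
```

```text
[ 509.54796342 -163.19227032  193.90707158] [-0.2  1.   0.5] 18.4
pred centre row 3.0/3.3 at col307: 205.0/208.1
310 [144, 144, 144, 143, 144, 139, 101, 90, 134, 115, 92, 128, 128, 128, 128, 134, 171, 210]
307 [144, 144, 144, 144, 138, 87, 70, 71, 70, 76, 114, 144, 143, 138, 130, 143, 137, 128]
304 [144, 144, 144, 138, 80, 71, 71, 69, 76, 114, 144, 143, 144, 144, 143, 144, 144, 142]
301 [144, 143, 137, 80, 69, 69, 69, 76, 114, 144, 144, 143, 144, 144, 144, 144, 142, 134]
```

Run:
```python
from h import *
O=np.array([635,-112,0]);Rz=R.from_euler("z",5,degrees=True).as_matrix()
s=cv2.imread("pics/side0.png").max(axis=2)
for x in(-145,-135,-125):
  p,p2=[proj("side",[O+Rz@np.array([x,40*np.cos(a),50+40*np.sin(a)])])[0] for a in(-.1,.1)]
  col=int(round(p[0]));r=int(p[1])-10;print(col,p.round(1),p2.round(1),r,[int(v) for v in s[r:r+20,col]])
# tip ends horizontally
for a in(-.1,3.05,3.3): print(a,proj("side",[O+Rz@np.array([x,40*np.cos(a),50+40*np.sin(a)]) for x in(-156.5,-111.5)]).round(1).tolist())
for r in(214,216,218,220,222): print(r,[int(v) for v in s[r,280:310]])
w=cv2.imread("pics/w1.png")
```

```text
296 [296.2 222.5] [296.3 220.4] 212 [209, 209, 210, 209, 209, 198, 85, 80, 76, 73, 79, 134, 210, 209, 209, 210, 209, 209, 209, 203]
293 [293.2 221.4] [293.3 219.3] 211 [172, 169, 161, 200, 209, 198, 84, 80, 75, 72, 85, 151, 209, 209, 209, 209, 209, 209, 209, 200]
290 [290.2 220.3] [290.3 218.2] 210 [78, 77, 79, 83, 88, 94, 82, 75, 74, 70, 74, 118, 194, 194, 195, 198, 200, 209, 209, 200]
-0.1 [[299.7, 223.8], [286.2, 218.8]]
3.05 [[311.7, 207.1], [298.6, 202.6]]
3.3 [[311.5, 209.8], [298.4, 205.2]]
214 [92, 102, 119, 122, 113, 90, 76, 78, 91, 99, 88, 104, 151, 200, 209, 209, 210, 209, 209, 209, 209, 209, 209, 209, 209, 209, 209, 210, 209, 209]
216 [92, 93, 100, 100, 110, 125, 75, 77, 78, 77, 82, 117, 168, 198, 200, 206, 209, 209, 209, 209, 209, 209, 209, 209, 209, 209, 209, 209, 209, 209]
218 [89, 83, 80, 81, 79, 70, 70, 70, 71, 73, 74, 76, 78, 80, 79, 77, 85, 124, 175, 200, 206, 209, 210, 210, 209, 209, 210, 209, 209, 210]
220 [111, 108, 121, 137, 119, 93, 95, 94, 82, 77, 74, 72, 71, 72, 73, 74, 76, 79, 84, 127, 183, 206, 209, 209, 209, 209, 209, 210, 210, 210]
222 [183, 168, 135, 97, 101, 113, 119, 120, 125, 157, 194, 193, 183, 151, 110, 88, 79, 74, 94, 127, 154, 194, 210, 209, 210, 209, 210, 209, 209, 210]
```

Request:
{"fn": "move_arm", "kwargs": {
  "rows": [
    [-0.2, -4, -1.2, 0, 50],
    [-0.15, -3.5, -1.1, 0, 50],
    [0, 0, 0, 0, 50],
    [0, 0, 0, 0, 50]
  ]
}}

```text
t: 18.95
ee_pos: [495.7, -87.6, 210.1]
orientation: [3.139, 0.137, -0.001]
ft_force: [-0.1, -0.1, -0.0]
width: 43.8
grasp_force: 0.0
```

```bash
python3 snap.py C.pkl
python3 - <<'E'
from h import *
import pickle
c1=pickle.load(open("w1.pkl","rb"));w1=cv2.imread("pics/w1.png")
c,w=pickle.load(open("C.pkl","rb"))
print(c1[2].round(1),c[2].round(1))
O=np.array([635,-112,0]);Rz=R.from_euler("z",5,degrees=True).as_matrix()
def prof(c,w,xs,ys,z):
    out=[]
    for x in xs:
        P=[O+Rz@np.array([x,y,z]) for y in ys]; p=proj("wrist",P,c).astype(np.float32)
        v=cv2.remap(w.max(axis=2).astype(np.float32),p[:,0].reshape(1,-1),p[:,1].reshape(1,-1),cv2.INTER_LINEAR); out.append(float(v.mean()))
    return np.array(out)
xs=np.arange(-50,20,1.)
a=prof(c1,w1,xs,np.arange(10,34,2.),65);b=prof(c,w,xs,np.arange(10,34,2.),65)
print("start",[int(v) for v in a]);print("now",[int(v) for v in b])
# bolt heads reference z=12
for cc,ww in((c1,w1),(c,w)):
    g=(ww.min(axis=2)>240).astype(np.uint8);n,l,st,ce=cv2.connectedComponentsWithStats(g)
    print([(Rz.T@(atz("wrist",ce[i],13,cc)-O)).round(1).tolist() for i in range(1,n) if 60<st[i][4]<300 and st[i][1]<140 and .7<st[i][2]/st[i][3]<1.4])
E
```

```text
[495.77619529 -87.91891802 210.06420881] 19.0
[574.4 -82.8 400.1] [570.9 -81.8 393. ]
start [160, 174, 194, 206, 210, 213, 214, 218, 226, 228, 221, 214, 212, 193, 131, 77, 91, 151, 197, 226, 233, 234, 233, 233, 232, 232, 231, 231, 230, 230, 229, 229, 228, 228, 228, 227, 227, 227, 226, 226, 226, 225, 224, 219, 200, 165, 194, 250, 254, 254, 250, 176, 101, 91, 92, 115, 198, 245, 250, 249, 248, 248, 248, 249, 249, 250, 242, 173, 91, 80]
now [220, 223, 223, 225, 229, 230, 230, 229, 227, 227, 227, 227, 228, 228, 228, 228, 225, 219, 213, 211, 198, 139, 74, 62, 70, 120, 176, 208, 232, 234, 233, 232, 231, 231, 230, 230, 229, 229, 228, 227, 227, 227, 226, 226, 225, 225, 225, 224, 224, 223, 222, 220, 209, 181, 163, 231, 254, 253, 252, 242, 242, 249, 249, 248, 248, 248, 248, 249, 249, 249]
[[-29.5, 57.8, 13.0], [-28.5, -55.0, 13.0]]
[[-29.4, 57.9, 13.0], [-28.5, -55.1, 13.0]]
```

Compared with the bolts, the jaw has moved only about 8.6 mm, so it touches the foot but isn't squeezing it. I'll re-grip the handle at its true height (z≈53), wind to the stop, and look at the jaw while holding.

Request:
{"fn": "move_arm", "kwargs": {
  "rows": [
    [0.3, 3.8, 3, 0, 50],
    [0, 3.75, 4, 0, 50],
    [0, 0, 5, 0, 50],
    [0, 0, 4, 0, 50],
    [0, 0, 1.5, 0, 50],
    [0, 0, 0, 0, 0],
    [0, 0, 0, 0, 0],
    [0, 0, 0, 0, 0],
    [0, 0, 0, 0, 0]
  ]
}}

```text
t: 20.12
ee_pos: [506.4, -161.8, 36.9]
orientation: [-3.138, -0.135, -0.003]
ft_force: [0.3, 3.6, 4.2]
width: 11.7
grasp_force: 29.2
```

Request:
{"fn": "move_arm", "kwargs": {
  "rows": [
    [0, 0, 0.4, 0, 0],
    [0, 0, 0.4, 0, 0],
    [0, -0.05, 0.4, 0, 0],
    [0, -0.05, 0.3, 0, 0],
    [0, 0, 0, 0, 0]
  ]
}}

```text
t: 20.75
ee_pos: [506.6, -161.5, 24.1]
orientation: [3.138, 0.136, 0.004]
ft_force: [-7.3, 2.4, 31.0]
width: 11.7
grasp_force: 33.0
```

```bash
cat > jaw.py <<'E'
from h import *
o=get_obs();print(o["ee_pos"].round(1),o["ft_force"].round(1),o["t"])
c=cal("wrist");w=optics.get_image("wrist")
O=np.array([635,-112,0]);Rz=R.from_euler("z",5,degrees=True).as_matrix()
xs=np.arange(-45,30,.5);V=[]
for x in xs:
    p=proj("wrist",[O+Rz@np.array([x,y,65]) for y in np.arange(-34,-8,2.)],c).astype(np.float32)
    V.append(cv2.remap(w.max(axis=2).astype(np.float32),p[:,0].reshape(1,-1),p[:,1].reshape(1,-1),cv2.INTER_LINEAR).mean())
V=np.array(V);d=np.gradient(V)
for i in np.argsort(-abs(d))[:12]: print(xs[i],round(float(d[i]),1),end="; ")
print()
g=(w.min(axis=2)>240).astype(np.uint8);n,l,st,ce=cv2.connectedComponentsWithStats(g)
print([(Rz.T@(atz("wrist",ce[i],13,c)-O)).round(1).tolist()[:2] for i in range(1,n) if 60<st[i][4]<300 and st[i][1]<140 and .7<st[i][2]/st[i][3]<1.4])
E
python3 jaw.py
```

```text
[ 506.6 -161.5   24.1] [-7.3  2.4 31. ] 20.75
-19.5 -120.9; -20.0 -84.9; -31.5 -55.2; -32.0 -42.7; -24.0 39.8; -24.5 36.9; -19.0 -36.2; -23.5 25.9; -31.0 -22.3; -25.0 18.9; -23.0 13.5; -32.5 -9.9; 
[]
```

Request:
{"fn": "move_arm", "kwargs": {
  "rows": [
    [0, 0, 0.2, 0, 0],
    [0, 0, 0, 0, 0],
    [0, 0, 0, 0, 0],
    [0, 0, 0, 0, 0]
  ]
}}

```text
t: 21.3
ee_pos: [506.7, -161.6, 23.4]
orientation: [3.137, 0.136, 0.005]
ft_force: [-11.0, 4.2, 45.7]
width: 11.5
grasp_force: 34.7
```

```bash
python3 hd.py
```

```text
[ 506.72866389 -161.61083084   23.42790366] [-11.    4.2  45.7] 21.3
pred centre row 3.0/3.3 at col307: 205.0/208.1
310 [165, 159, 115, 121, 112, 124, 117, 118, 120, 83, 70, 101, 93, 90, 125, 125, 125, 124]
307 [72, 72, 72, 71, 68, 66, 69, 68, 66, 66, 65, 62, 69, 100, 125, 125, 125, 125]
304 [84, 83, 85, 89, 85, 83, 82, 83, 82, 82, 83, 84, 95, 124, 124, 125, 125, 124]
301 [80, 77, 77, 83, 82, 82, 82, 83, 83, 83, 84, 102, 141, 139, 134, 125, 124, 125]
```

Request:
{"fn": "move_arm", "kwargs": {
  "rows": [
    [0, 0, -0.2, 0, 0],
    [0, 0, -0.2, 0, 0],
    [0, 0, 0, 0, 0]
  ]
}}

```text
t: 21.72
ee_pos: [506.5, -161.5, 25.3]
orientation: [3.138, 0.136, 0.004]
ft_force: [-4.9, 1.3, 20.4]
width: 11.5
grasp_force: 31.6
```

Request:
{"fn": "move_arm", "kwargs": {
  "rows": [
    [0, 0, -0.1, 0, 0],
    [0, 0, 0, 0, 0]
  ]
}}

```text
t: 21.98
ee_pos: [506.5, -161.6, 26.0]
orientation: [3.138, 0.136, 0.004]
ft_force: [-3.8, 1.1, 16.3]
width: 11.4
grasp_force: 31.1
```

Request:
{"fn": "move_arm", "kwargs": {
  "rows": [
    [0, 0, 0.3, 0, 0],
    [0, 0, 0, 0, 0],
    [0, 0, 0, 0, 0],
    [0, 0, 0, 0, 40],
    [0, 0, 0, 0, 40],
    [0, 0, 0, 0, 40]
  ]
}}

```text
t: 22.72
ee_pos: [505.5, -161.3, 20.8]
orientation: [3.139, 0.136, 0.0]
ft_force: [-0.4, -0.1, -0.2]
width: 34.7
grasp_force: 0.0
```

```bash
python3 hd.py
```

```text
[ 505.47509242 -161.27552153   20.8021478 ] [-0.4 -0.1 -0.2] 22.725
pred centre row 3.0/3.3 at col307: 205.0/208.1
310 [67, 71, 71, 70, 73, 72, 67, 68, 88, 89, 86, 125, 124, 125, 124, 125, 125, 125]
307 [62, 63, 63, 62, 63, 63, 64, 63, 62, 67, 99, 124, 125, 124, 124, 124, 125, 125]
304 [83, 84, 83, 84, 85, 88, 83, 83, 83, 83, 86, 86, 86, 87, 90, 99, 125, 125]
301 [83, 77, 77, 79, 82, 82, 83, 83, 82, 83, 83, 83, 82, 82, 93, 135, 134, 124]
```

Request:
{"fn": "move_arm", "kwargs": {
  "rows": [
    [0, 0, -5, 0, 50],
    [-0.15, -4, -6, 0, 60],
    [-0.15, -3.6, -6, 0, 80],
    [0, 0, 0, 0, 100],
    [0, 0, 0, 0, 100]
  ]
}}

```text
t: 23.4
ee_pos: [496.7, -94.9, 175.8]
orientation: [3.139, 0.137, -0.001]
ft_force: [-0.1, -0.2, -0.8]
width: 79.5
grasp_force: 0.0
```

```bash
python3 snap.py D.pkl; python3 hd.py
python3 - <<'E'
from h import *
import pickle
O=np.array([635,-112,0]);Rz=R.from_euler("z",5,degrees=True).as_matrix()
w1=(pickle.load(open("w1.pkl","rb")),cv2.imread("pics/w1.png"))
for c,w in(w1,pickle.load(open("C.pkl","rb")),pickle.load(open("D.pkl","rb"))):
    V=[];xs=np.arange(-45,25,.5)
    for x in xs:
        p=proj("wrist",[O+Rz@np.array([x,y,65]) for y in np.arange(10,34,2.)],c).astype(np.float32)
        V.append(cv2.remap(w.max(axis=2).astype(np.float32),p[:,0].reshape(1,-1),p[:,1].reshape(1,-1),cv2.INTER_LINEAR).mean())
    V=np.array(V);r=[xs[i]+.5*(150-V[i])/(V[i+1]-V[i]) for i in range(len(xs)-1) if (V[i]<150)!=(V[i+1]<150)]
    print("150-crossings",np.round(r,2))
E
```

```text
[496.2700194  -95.13761367 175.08959631] 23.45
[496.2700194  -95.13761367 175.08959631] [-1.   0.1 -0.8] 23.45
pred centre row 3.0/3.3 at col307: 205.0/208.1
310 [222, 222, 222, 222, 222, 216, 130, 75, 93, 96, 132, 222, 222, 216, 128, 129, 129, 128]
307 [222, 222, 222, 222, 215, 93, 71, 70, 69, 87, 169, 219, 175, 145, 145, 144, 138, 128]
304 [222, 222, 222, 215, 94, 70, 69, 68, 87, 169, 222, 217, 144, 144, 144, 144, 144, 143]
301 [222, 222, 215, 79, 72, 69, 68, 87, 169, 219, 175, 144, 144, 144, 144, 144, 142, 133]
150-crossings [-36.25 -33.02   1.23   5.41  17.26]
150-crossings [-29.13 -24.58  20.61]
150-crossings [-29.68 -24.4    3.49   4.13  16.17]
```

The handle reaches the hard stop (46 N, z≈42.5, q≈3.4) and after release settles back with the jaw still pressed on the foot. The foot touches both jaws, and every re-winding ended the same way. On to the clip.

Request:
{"fn": "move_arm", "kwargs": {
  "rows": [
    [0, 0, -0.8, 10, 100],
    [0, 0, -0.8, 10, 100],
    [0, 0, -0.9, 10, 100],
    [0, 0, 0, 3, 100],
    [-1.6, -5, 0, 0, 100],
    [-1.6, -5, 0, 0, 100],
    [-1.6, -5, 0, 0, 100],
    [-1.6, -5, 0, 0, 100],
    [-1.6, -5, 0, 0, 100],
    [-1.6, -4.8, 0, 0, 100]
  ]
}}

```text
t: 24.75
ee_pos: [552.2, 214.0, 199.1]
orientation: [3.046, -0.762, -0.004]
ft_force: [0.5, -0.1, -0.0]
width: 87.6
grasp_force: 0.0
```

Request:
{"fn": "move_arm", "kwargs": {
  "rows": [
    [0, 0, 0, 0, 100],
    [0, 0, 0, 0, 100]
  ]
}}

```text
t: 25.0
ee_pos: [551.6, 212.1, 199.5]
orientation: [3.046, -0.761, -0.004]
ft_force: [-0.2, 0.5, -0.8]
width: 88.0
grasp_force: 0.0
```

```bash
python3 snap.py E.pkl
python3 - <<'E'
from h import *
import pickle
o=get_obs();print(o["qpos"].round(3),o["orientation"].round(3))
c,w=pickle.load(open("E.pkl","rb"))
for r in spotter.regions_of("wrist","clip"):
    ys,xs=np.nonzero(r["region"]);P=np.array([atz("wrist",(x,y),20,c)[:2] for x,y in zip(xs,ys)][::3])
    ww,v=np.linalg.eigh(np.cov(P.T));d=(P-P.mean(0))@v
    print(round(r["conf"],2),r["point"],len(xs),P.mean(0).round(),v[:,1].round(3),np.ptp(d,axis=0).round())
for hd in(152,):
  h=np.radians(hd);u=np.array([np.cos(h),np.sin(h),0]);n=np.array([-u[1],u[0],0]);G=np.array([519.7,229.5,0])
  for x,y in((53,0),(0,0),(-18,0),(-53,26),(-53,-26),(-36,0)):
    p=proj("wrist",[G+u*x+n*y+[0,0,30]],c)[0];cv2.circle(w,tuple(int(round(t)) for t in p),2,(0,0,255),-1)
cv2.imwrite("pics/w6.png",w)
E
```

```text
[551.79898803 211.70264092 199.95697554] 25.05
[ 0.346  0.378  1.707 -0.     1.06   2.408] [ 3.046e+00 -7.620e-01 -3.000e-03]
0.96 [325.6, 369.9] 3158 [314. 276.] [0.586 0.81 ] [104. 158.]
0.84 [274.6, 212.5] 1591 [519. 234.] [-0.891  0.455] [ 51. 110.]
0.63 [202.5, 271.9] 570 [498. 333.] [-0.788  0.616] [35. 42.]
```

View pics/w6.png

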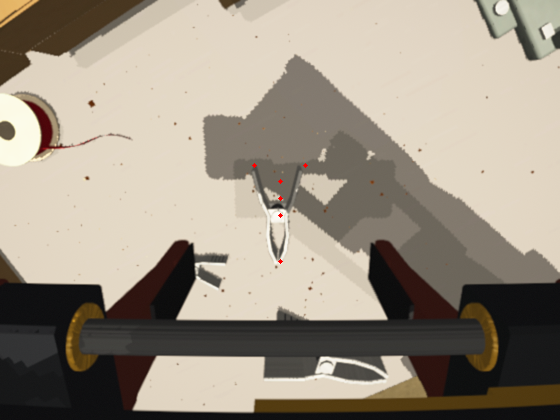

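The wrist picture shows the medium clip vertical at (277,215). Its handles are at (255,165) and (300,167) and its tips at (277,262), about 2 mm left of my model. The heading matches. I'll go down and squeeze.

Request:
{"fn": "move_arm", "kwargs": {
  "rows": [
    [0, -0.2, 5, 0, 100],
    [0, 0, 5, 0, 100],
    [0, 0, 5, 0, 100],
    [0, 0, 3, 0, 100],
    [0, 0, 1.2, 0, 100],
    [0, 0, 0.4, 0, 100],
    [0, 0, 0, 0, 100]
  ]
}}

```text
t: 25.98
ee_pos: [554.1, 214.9, 6.2]
orientation: [-3.047, 0.762, -0.002]
ft_force: [-0.1, -0.4, -0.2]
width: 87.7
grasp_force: 0.0
```

Request:
{"fn": "move_arm", "kwargs": {
  "rows": [
    [0, 0, 0, 0, 0],
    [0, 0, 0, 0, 0],
    [0, 0, 0, 0, 0],
    [0, 0, 0, 0, 0],
    [0, 0, 0, 0, 0],
    [0, 0, 0, 0, 0]
  ]
}}

```text
t: 26.72
ee_pos: [553.5, 214.9, 5.3]
orientation: [-3.048, 0.761, -0.001]
ft_force: [0.1, -0.0, -0.2]
width: 31.4
grasp_force: 5.8
```

Request:
{"fn": "move_arm", "kwargs": {
  "rows": [
    [0, 0, 0, 0, 0],
    [0, 0, 0, 0, 0],
    [0, 0, 0, 0, 0]
  ]
}}

```text
t: 27.1
ee_pos: [553.6, 215.0, 5.4]
orientation: [-3.048, 0.761, -0.001]
ft_force: [1.0, -0.4, 2.7]
width: 25.7
grasp_force: 29.9
```

Run:
```python
from h import *
# card pose from top + networks; top-camera region of card_stand
im=optics.get_image("top");c=cal("top")
O=np.array([635,-112,0]);Rz=R.from_euler("z",5,degrees=True).as_matrix()
for x,y in((22,45),(22,-45)): print("pred top corner",proj("top",[O+Rz@np.array([x,y,153.])],c)[0].round(1))
for r in(149,151,153,155,157,159,161,163,165): print(r,[tuple(int(t) for t in im[r,k]) for k in range(286,302,2)])
for rr in spotter.regions_of("top","card_stand"):
    ys,xs=np.nonzero(rr["region"]);print(rr["conf"],rr["point"],xs.min(),xs.max(),ys.min(),ys.max())
```

```text
pred top corner [292.8 158.4]
pred top corner [327.4 155.4]
149 [(134, 140, 148), (130, 138, 144), (114, 120, 123), (111, 118, 116), (109, 119, 117), (110, 117, 114), (109, 117, 116), (110, 119, 116)]
151 [(123, 132, 137), (107, 115, 116), (95, 104, 100), (111, 121, 117), (110, 118, 116), (114, 125, 122), (112, 121, 120), (113, 122, 120)]
153 [(118, 125, 133), (102, 109, 106), (83, 89, 88), (117, 124, 121), (117, 127, 122), (115, 126, 122), (118, 128, 125), (117, 126, 125)]
155 [(125, 132, 140), (99, 106, 104), (80, 85, 83), (114, 122, 121), (119, 128, 125), (119, 129, 127), (116, 124, 122), (114, 124, 122)]
157 [(129, 135, 142), (93, 100, 101), (70, 81, 83), (93, 109, 122), (96, 115, 130), (97, 117, 135), (83, 105, 126), (72, 95, 119)]
159 [(129, 136, 142), (94, 100, 101), (60, 73, 83), (49, 75, 95), (54, 75, 95), (70, 85, 96), (79, 89, 97), (64, 73, 81)]
161 [(128, 136, 144), (94, 101, 102), (47, 57, 64), (25, 39, 51), (50, 58, 64), (65, 71, 75), (68, 74, 78), (65, 70, 76)]
163 [(128, 136, 144), (81, 89, 93), (26, 38, 50), (26, 39, 57), (46, 60, 77), (48, 65, 83), (46, 68, 88), (50, 74, 97)]
165 [(133, 140, 148), (92, 99, 103), (65, 71, 73), (51, 75, 97), (71, 108, 145), (75, 114, 153), (79, 118, 157), (77, 119, 156)]
0.81 [308.3, 160.6] 288 323 154 168
0.31 [305.4, 182.9] 281 328 146 224
```

The clip is gripped and fully squeezed (25.7 mm at 30 N). I'll lift and turn it −123° so its jaws point to the card, working out the card edge in the same step.

Request:
{"fn": "move_arm", "kwargs": {
  "rows": [
    [0, 0, -3, 0, 0],
    [0, 0, -4, 0, 0],
    [0, 0, -4, 0, 0],
    [0, 0, -2, -10, 0],
    [0, 0, 0, -10, 0],
    [0, 0, 0, -10, 0],
    [0, 0, 0, -10, 0],
    [0, 0, 0, -10, 0],
    [0, 0, 0, -10, 0],
    [0, 0, 0, -10, 0]
  ]
}}

```text
t: 28.45
ee_pos: [552.4, 214.7, 134.6]
orientation: [-2.93, -1.133, 0.003]
ft_force: [-0.4, -1.4, -0.8]
width: 25.8
grasp_force: 29.8
```

Request:
{"fn": "move_arm", "kwargs": {
  "rows": [
    [0, 0, 0, -10, 0],
    [0, 0, 0, -10, 0],
    [0, 0, 0, -10, 0],
    [0, 0, 0, -10, 0],
    [0, 0, 0, -10, 0],
    [0, 0, 0, -3, 0],
    [0, 0, 0, 0, 0],
    [0, 0, 0, 0, 0]
  ]
}}

```text
t: 29.45
ee_pos: [552.9, 214.9, 134.9]
orientation: [-2.124, -2.314, 0.001]
ft_force: [-0.4, -0.3, -0.2]
width: 25.6
grasp_force: 29.8
```

Run:
```python
from h import *
o=get_obs();hd=2*np.degrees(np.arctan2(o["orientation"][1],o["orientation"][0]));print(o["ee_pos"].round(1),"heading",round(hd,1),o["qpos"].round(2),o["width"],o["grasp_force"])
print("top corner L",atz("top",(290.7,157.8),153).round(1))
s=optics.get_image("side");c=cal("side")
for r in spotter.regions_of("side","card_stand")[:2]:
    m=r["region"];ys,xs=np.nonzero(m);print(r["conf"],r["point"],xs.min(),xs.max(),ys.min(),ys.max())
    for row in range(ys.min(),ys.max(),4): k=np.nonzero(m[row])[0]; print(row,k.min() if len(k) else 0,k.max() if len(k) else 0,end=" | ")
    print()
O=np.array([635,-112,0]);Rz=R.from_euler("z",5,degrees=True).as_matrix()
for y in(45,50,-45):
  print(y,[proj("side",[O+Rz@np.array([22,y,z])],c)[0].round(1).tolist() for z in(65,107,153)])
w=cal("wrist");im=optics.get_image("wrist");cv2.imwrite("pics/w7.png",im)
print("card edge in wrist",[proj("wrist",[O+Rz@np.array([22,48,z])],w)[0].round(0).tolist() for z in(65,107,153)])
for r in spotter.regions_of("wrist","card_stand")[:2]:
    ys,xs=np.nonzero(r["region"]);print(r["conf"],r["point"],xs.min(),xs.max(),ys.min(),ys.max())
for r in spotter.regions_of("wrist","clip")[:2]:
    ys,xs=np.nonzero(r["region"]);print("clip",r["conf"],r["point"],xs.min(),xs.max(),ys.min(),ys.max())
```

```text
[552.9 214.9 134.9] heading -265.1 [0.35 0.46 1.75 0.   0.93 0.27] 25.556947215130464 29.829731583595276
top corner L [654.5 -59.9 153. ]
0.98 [252.6, 183.4] 245 261 165 211
165 259 260 | 169 255 261 | 173 251 261 | 177 246 261 | 181 245 261 | 185 245 261 | 189 245 260 | 193 245 258 | 197 246 253 | 201 245 250 | 205 245 250 | 209 246 251 | 
0.23 [219.2, 241.4] 201 235 231 253
231 219 235 | 235 217 233 | 239 204 228 | 243 202 221 | 247 202 218 | 251 209 214 | 
45 [[247.1, 200.8], [246.6, 189.7], [246.1, 177.0]]
50 [[246.2, 201.7], [245.7, 190.6], [245.1, 177.8]]
-45 [[262.3, 186.0], [262.1, 175.1], [262.0, 162.6]]
card edge in wrist [[356.0, 478.0], [365.0, 522.0], [377.0, 583.0]]
0.63 [284.5, 302.3] 246 314 225 399
clip 0.7 [284.8, 303.4] 246 313 225 398
clip 0.7 [236.0, 23.1] 193 276 0 72
```

Request:
{"fn": "move_arm", "kwargs": {
  "rows": [
    [-2.9, 1.53, 0.77, 0, 0],
    [-2.9, 1.53, 0.77, 0, 0],
    [-2.9, 1.53, 0.77, 0, 0],
    [-2.9, 1.53, 0.77, 0, 0],
    [-2.95, 1.53, 0.77, 0, 0],
    [0, 0, 0, 0, 0],
    [0, 0, 0, 0, 0]
  ]
}}

```text
t: 30.58
ee_pos: [641.7, 76.9, 96.7]
orientation: [-2.123, -2.315, 0.0]
ft_force: [0.5, 0.2, -1.9]
width: 25.7
grasp_force: 29.8
```

Run:
```python
from h import *
o=get_obs();print(o["ee_pos"].round(1),o["width"].round(1),o["t"])
c=cal("wrist");im=optics.get_image("wrist");cv2.imwrite("pics/w8.png",im)
E=np.array([654,-61.5,0]);v=np.array([-.087,.996,0])
print("card L edge", [proj("wrist",[E+[0,0,z]],c)[0].round(0).tolist() for z in(70,107,153)],"R",[proj("wrist",[E-90*v+[0,0,z]],c)[0].round(0).tolist() for z in(107,153)])
M=R.from_rotvec(o["orientation"]).as_matrix()
for x,y in((53,12.5),(53,-12.5),(32,12.5),(32,-12.5)):
    P=o["ee_pos"]+M@np.array([-(x+36.7),y,0]); P[2]=o["ee_pos"][2]-5.4+32; print((x,y),P.round(1),proj("wrist",[P],c)[0].round(1))
for l in("card_stand","clip"):
  for r in spotter.regions_of("wrist",l)[:3]:
    m=r["region"];ys,xs=np.nonzero(m);print(l,round(r["conf"],2),r["point"],xs.min(),xs.max(),ys.min(),ys.max())
    if r["conf"]>.5:
      for row in range(ys.min(),ys.max(),max(1,(ys.max()-ys.min())//10)):
        k=np.nonzero(m[row])[0]
        if len(k): print((row,int(k.min()),int(k.max()),len(k)),end=" ")
      print()
```

```text
Traceback (most recent call last):
AttributeError: 'float' object has no attribute 'round'
```

```bash
cat > v.py <<'E'
from h import *
o=get_obs();print(o["ee_pos"].round(1),o["width"],o["t"])
c=cal("wrist");im=optics.get_image("wrist");cv2.imwrite("pics/w8.png",im)
E=np.array([654,-61.5,0]);v=np.array([-.087,.996,0])
print("card L edge", [proj("wrist",[E+[0,0,z]],c)[0].round(0).tolist() for z in(70,107,153)],"R",[proj("wrist",[E-90*v+[0,0,z]],c)[0].round(0).tolist() for z in(107,153)])
M=R.from_rotvec(o["orientation"]).as_matrix()
for x,y in((53,12.5),(53,-12.5),(32,12.5),(32,-12.5)):
    P=o["ee_pos"]+M@np.array([-(x+36.7),y,0]); P[2]=o["ee_pos"][2]-5.4+32; print((x,y),P.round(1),proj("wrist",[P],c)[0].round(1))
for n in("wrist","side","top"):
 if n!="wrist": optics.get_image(n)
 for l in("card_stand","clip"):
  for r in spotter.regions_of(n,l)[:3]:
    m=r["region"];ys,xs=np.nonzero(m);print(n,l,round(r["conf"],2),r["point"],xs.min(),xs.max(),ys.min(),ys.max())
    if r["conf"]>.5 and n=="wrist":
      for row in range(ys.min(),ys.max(),max(1,(ys.max()-ys.min())//10)):
        k=np.nonzero(m[row])[0]
        if len(k): print((row,int(k.min()),int(k.max()),len(k)),end=" ")
      print()
E
python3 v.py
```

```text
[641.7  76.9  96.7] 25.702510011109535 30.575
card L edge [[282.0, 401.0], [282.0, 446.0], [283.0, 521.0]] R [[282.0, 532.0], [282.0, 608.0]]
(53, 12.5) [661.8 -11.4 123.3] [304. 408.]
(53, -12.5) [636.9 -13.5 123.3] [259.9 407.9]
(32, 12.5) [660.    9.5 123.3] [304.9 378.4]
(32, -12.5) [635.1   7.4 123.3] [259.1 378.3]
wrist card_stand 0.96 [279.0, 382.1] 266 297 365 398
(365, 289, 293, 5) (368, 268, 297, 30) (371, 267, 297, 31) (374, 266, 297, 32) (377, 266, 297, 32) (380, 266, 297, 32) (383, 266, 297, 32) (386, 266, 297, 32) (389, 266, 297, 32) (392, 266, 297, 32) (395, 266, 297, 32) 
wrist clip 0.58 [286.4, 303.1] 245 314 224 398
(224, 301, 304, 4) (241, 255, 308, 20) (258, 255, 308, 20) (275, 256, 307, 19) (292, 255, 308, 26) (309, 254, 308, 55) (360, 248, 311, 19) (377, 246, 313, 26) (394, 246, 313, 23) 
side card_stand 0.66 [293.2, 295.7] 270 318 290 304
side card_stand 0.58 [254.8, 184.4] 245 261 164 211
side card_stand 0.39 [103.5, 301.8] 87 136 290 320
side clip 0.56 [226.3, 209.6] 212 242 199 222
side clip 0.56 [191.9, 329.6] 176 204 317 333
top card_stand 0.55 [308.5, 161.9] 289 322 155 167
top clip 0.77 [168.9, 273.6] 149 174 253 283
top clip 0.52 [146.3, 216.5] 139 158 208 227
```

The jaws span columns 246–313 (centre 279.5), and the foot and card end sits at 281.5 between them, so the alignment is good. Now the last 70 mm.

Request:
{"fn": "move_arm", "kwargs": {
  "rows": [
    [-1.5, 0.1, 0, 0, 0],
    [-1.5, 0, 0, 0, 0],
    [-1.5, 0, 0, 0, 0],
    [-1.5, 0, 0, 0, 0],
    [-1, 0, 0, 0, 0],
    [0, 0, 0, 0, 0],
    [0, 0, 0, 0, 0],
    [0, 0, 0, 0, 0]
  ]
}}

```text
t: 32.02
ee_pos: [649.1, 7.5, 96.8]
orientation: [-2.122, -2.316, -0.0]
ft_force: [0.6, 0.5, -0.1]
width: 25.8
grasp_force: 29.8
```

```bash
python3 v.py
python3 - <<'E'
from h import *
im=cv2.imread("pics/w8.png")
for r in(350,360,370,380,390,396): print(r,[int(v) for v in im[r,240:322:2].max(axis=1)])
s=optics.get_image("side");print(get_obs()["ft_force"].round(1))
for P in([654,-61.5,107],[654,-61.5,153],[648,7,107]): print(P,proj("side",[P])[0].round(1))
E
```

```text
[649.1   7.5  96.8] 25.792427083399875 32.025
card L edge [[280.0, 322.0], [280.0, 359.0], [280.0, 425.0]] R [[280.0, 467.0], [280.0, 544.0]]
(53, 12.5) [669.4 -80.8 123.4] [304.1 408.1]
(53, -12.5) [644.5 -83.  123.4] [260. 408.]
(32, 12.5) [667.6 -59.9 123.4] [305.  378.5]
(32, -12.5) [642.7 -62.1 123.4] [259.2 378.4]
wrist card_stand 0.69 [278.4, 376.2] 263 297 357 398
(357, 266, 295, 30) (361, 263, 297, 35) (365, 263, 297, 35) (369, 263, 297, 35) (373, 264, 297, 34) (377, 264, 297, 34) (381, 265, 297, 33) (385, 265, 297, 33) (389, 265, 297, 33) (393, 265, 297, 33) (397, 265, 296, 32) 
wrist clip 0.7 [280.3, 304.2] 244 314 225 399
(225, 259, 304, 10) (242, 255, 308, 20) (259, 255, 308, 20) (276, 256, 307, 19) (293, 255, 308, 27) (310, 254, 307, 54) (361, 248, 311, 19) (378, 246, 313, 25) (395, 245, 313, 25) 
side card_stand 0.7 [251.2, 197.4] 245 261 182 211
side card_stand 0.54 [105.6, 303.6] 87 142 290 320
side clip 0.87 [266.8, 335.7] 238 301 322 359
side clip 0.66 [243.9, 198.0] 228 254 186 207
side clip 0.62 [268.8, 208.6] 235 311 190 228
top card_stand 0.7 [314.4, 160.8] 300
[... 711 characters left out ...]
59, 160, 129, 88, 116, 250, 253, 249, 242, 253, 252, 252, 252, 255, 117, 90, 90, 99, 180, 190, 193, 255, 255, 255, 250, 242, 212, 100, 94, 133, 188, 187, 166, 219, 225, 226, 228]
390 [230, 230, 208, 151, 160, 149, 95, 89, 115, 246, 253, 252, 242, 252, 252, 251, 252, 249, 107, 91, 92, 100, 177, 190, 194, 200, 255, 255, 248, 247, 252, 113, 101, 101, 165, 189, 179, 198, 227, 227, 227]
396 [230, 230, 230, 224, 237, 228, 155, 86, 124, 235, 254, 253, 233, 252, 252, 251, 252, 248, 106, 93, 94, 101, 178, 189, 194, 236, 255, 255, 248, 246, 254, 145, 100, 128, 177, 180, 176, 221, 227, 227, 227]
[-0.7 -0.5 -0.8]
[654, -61.5, 107] [245.6 190.2]
[654, -61.5, 153] [245.  177.5]
[648, 7, 107] [232.6 202.4]
```

```bash
python3 -c "
from workcell import close_job
print(close_job())"
```

```text
the job is handed in; nothing more can be done
None
```

I wound the crank to its stop and handed in holding the clip squeezed open astride the card's left edge without touching it, but after I let go the crank sprang back about 0.3 rad each time, so the foot sits between both jaws and may not be clamped as firmly as asked; I also pressed the handle with up to 46 N through the fingers.

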